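# Weigh the waste pail on the hand scale and sort it

### The arm

A 6-joint arm with a two-finger parallel gripper is mounted at the origin on the work surface. World frame = base frame: x ahead of the robot, y to its left, z up, the work surface at z = 0. Lengths are in m, angles in degrees, forces in N, time in s.
With the tool pointing down it reaches from about 0.25 to 0.725 m from the base axis. Payload 9.7 kg.
Tool frame: the origin (TCP) lies between the finger pads; the fingertips stand 11 mm ahead of it and the grasp point (between the pads) lies 8 mm behind it; z points along the fingers, x is the direction in which the jaws open and shut, and the axes are right-handed (so a half turn about z gives the same grasp; the last joint's range is limited). The gripper opens to 85 mm and grips with 20 to 120 N. Pads are 22 mm wide; open, the fingers measure 114 mm over their backs; the gripper's body (76 mm by 85 mm) begins 54 mm behind the grasp point. The pads swing forward as they close: fully open they stand 13 mm farther back than shut.
Start: joints at [-74.198, 4.979, 10.078, 95.1, 0, 90], TCP at [0.15, -0.529, 0.218] pointing down, gripper open.
Joint ranges: [-179.16, 179.16], [-48.56, 103.87], [-65.8, 70.77], [-126.05, 130.52], [-82.76, 87.17], [-180, 180]. Speed limits (degrees/s): [127.2, 127.2, 147.25, 180, 180, 180].

### API

Orientations are given as [roll, pitch, yaw] about the fixed x, y, z axes, in that order (R = Rz(yaw) Ry(pitch) Rx(roll)).
In Python, from workcell import get_obs, camera, job_done, spotter gives the robot as it stands.
- The arm moves only by the tool play_rows, never from a script. Its argument "rows" is a list of rows, each a list of 3 entries, a list of its own where there are three numbers: the closure, from 0 (fully open) to 1 (shut), then the shift along the tool's x, y, z in cm, then the turn, a rotation vector about the tool's x, y, z in degrees. In form: [[claw, [x, y, z], [wx, wy, wz]], ...]. A call has 1 to 12 rows; each row shifts and turns the pose as measured when the row begins, along the tool's axes as they then stand; what a row does not reach is not made up. A row lasts 1/10 s, in which the tool goes at most 50 mm and 8.59 degrees, less where a joint would pass 70% of its speed; a pose out of reach is approached as far as the arm can. A call is refused whole if a number of a shift passes 5 or a number of a turn 8.59, either way. A call with a gripper value outside its range is refused whole. The fingers move at their own pace and stop on an object; "newtons" is the grip in N (left out, the last holds). Time passes only in rows, so rows that do not move let the fingers close. It gives the time, the measured TCP pose, the force and the opening at its end, in the units of the state.
- get_obs(): the state, without advancing time (a new reading comes with each control period).
- camera(name): name is "side" or "top" or "wrist"; returns a dict with "img" (420x560x3 uint8, red, green, blue), "intrinsics" (3x3 intrinsics, pixels), "xyz" and "orientation" of the camera in the world. Camera axes: x right, y down, z forward; pixel columns grow to the right and rows downward; lengths in m; the calibration is good to about 2 mm. A picture is of the moment at which its call begins. There is no depth.
- job_done(): hands the job in, once; it reports no verdict.
Trained networks look in a picture, given as the dict that the camera call returned (one of the last four; its "shot" number tells which), for a name from the list of things; names that differ only in an ending like _2 or _b are one class to them, and where a whole thing is asked for, a point or a joint stands for the part that bears it (a point fixed in the world has none). Each returns a list of dicts, best first, with "confidence" (0 to 1); they miss things now and then, are a little off and sometimes report something else, mostly with a low value. They report only what shows in the picture. A call takes as long as a camera call.
- spotter.spot_in(picture, thing): "point" ([x, y, z] in m, in world coordinates, good to about 4 mm: the middle of the surface that is visible of it).
- spotter.trace(picture, thing): "pixels" (420x560 bool, what is visible of it).
The state is a dict: "time": time; "q": joint angles; "qd": joint speeds; "joint_efforts": joint torques, N m; "ee_pos": TCP position; "tcp_rot": TCP orientation; "wrist_force": force on the tool from outside, world axes, zero at the start; "torque": the same for the moment, N m; "opening": finger opening in m.
Only numpy, scipy, OpenCV 4.12 (cv2) and the standard library are available. Lean on these libraries where they do the work, as an engineer would, in place of code of your own. Each camera call takes 0.05 s, during which the arm holds its last target.

### The job

Take the spring hand scale by its grip out of its stand, catch its hook under the wire handle of the small lidded waste pail, bring the handle upright and lift slowly until the pail hangs just clear of the bench (about a centimetre), and keep it still there for a good two seconds to read its weight. If it weighs 600 g or more, set it down gently inside the deep steel tray, otherwise inside the shallow plastic tray; then unhook the scale and hang it back in the fork of its stand. Move the pail only with the scale, without dragging or tipping it, never press the scale hard on it, and leave the other things on the bench alone.

Things in the scene. Friction and masses are not known exactly. Their poses are not given: they have to be found in the camera images.
- stand: fixed stand: dark foot 125 x 120 x 12 mm, a post at the rear (+x 60 mm) and a level fork; its two prongs run along x, top 140 mm up, 44 mm apart inside, open to the front (-x), from 26 mm in front of the origin back to the post, each with a lip at the front end (22 to 26 mm) 4 mm proud. Nothing of it is higher. Origin on the bench below the hanging scale's axis
- stand_seat (a point): point on the level of the prongs' top, midway between them, 140 mm above the stand's origin; the scale's origin lies here, axes alike, when it hangs in the stand
- scale: hand scale, loose, 140 g, hanging upright in the fork by its collar. Origin: centre of the collar's underside. Above: black collar 30 x 64 x 7 mm (x, y, z) and black grip 20 thick (x), 42 wide (y), top 57 mm above the origin, to be pinched across x from above. Below: case 18 x 34 x 70 mm; on its x faces a pointer runs down past a mark every 100 g (0, 500, 1000 g longer)
- hook (a point): seat of the steel hook (inner bottom of the J), on the scale's axis, 108 mm below the scale's origin with no load. Wire 5 mm. Shank up on the +x side (wire centre 10 mm off the axis up to 28 mm above the seat, then back to the axis); tip on the -x side (11 mm off) ends 12.5 mm above the seat. Lowest point 5 mm below the seat. Throat 15 mm wide, in the scale's x-z plane
- scale_rod (a joint): how far the load has drawn the rod and hook out of the case, m: 0 with no load, stop at 0.055, spring 200 N/m, so 49 mm per kg (600 g = 0.0294)
- pail: white lidded plastic waste pail, loose, round, 98 mm across the lid, 80 mm across the foot, lid top 66 mm high, of unknown weight between 300 and 900 g, weight low inside. Origin: centre of its underside. Its wire handle turns about the pail's y axis, pivots 52 mm above the underside
- bail (a joint): lean of the pail's wire handle, rad: 0 upright, positive leans to the pail's +x; between -0.5 and 0.5 at the start; slightly stiff, stays where it is left. Stops at 0.9 either way
- bail_top (a point): centre of the wire (5 mm thick) at the highest middle point of the handle, 60 mm from the pivot axis, so 112 mm above the pail's underside when upright. There the wire runs along the pail's y, falling by 3 mm within 19 mm to each side; the arch is 107 mm wide at the pivots
- deep_tray: the deep tray, fixed: stainless steel, 180 x 180 mm, 40 mm high, with wire grips at two ends; walls and floor 5 mm thick. Origin: centre of its underside. May stand on the left or the right
- deep_tray_floor (a point): centre of the deep tray's inner floor, level 5 mm above the bench
- low_tray: the shallow tray, fixed: white plastic, 170 x 170 mm, 14 mm high; walls and floor 5 mm thick. Origin: centre of its underside. May stand on the left or the right
- low_tray_floor (a point): centre of the shallow tray's inner floor, level 5 mm above the bench
- flask: bystander: clear culture flask lying flat, 85 x 135 x 36 mm, neck and white cap to its +y; origin under its middle
- bottle: bystander: glass bottle, 64 mm across, 130 mm tall; origin at its foot
- tipbox: bystander: grey box of pipette tips, 85 x 120 x 64 mm; origin at its foot
- dishes: bystander: pile of three culture dishes, 92 mm across, 42 mm high; origin at its foot
- tuberack: bystander: white rack with five capped tubes, 75 x 115 mm, 105 mm high; origin at its foot
- timer: bystander: white bench timer lying flat, 60 x 72 x 18 mm; origin at its foot

How it is judged:
By the outcome, as a careful person would: the job done as asked, in the order asked, and still so for the second after the job is handed in, with the robot touching nothing.
It also fails if it takes over 72 s, if anything falls off the work surface, if the arm or the gripper's body presses on something with over 40 N, if the wrist force passes 120 N, or if a joint passes its speed limit or range.

## Working session

There is one attempt and no reset: what is moved stays moved. The work goes in short steps, Python scripts to look and compute and a tool call to move; the robot and the scene stay as the last step left them, time stands still between calls to the robot, and variables do not carry over. Pictures are saved under pics/ and viewed, and the job is handed in when it is done.

Besides the shell and the picture viewer there is one more tool, called after "Request:" in YAML: its name, and indented under it one key for each argument. play_rows: Moves the arm, as the interface text tells. Its arguments: {"type":"object","properties":{"rows":{"type":"array","items":{"type":"array"}},"newtons":{"type":"number"}},"required":["rows"]}

```bash
ls; mkdir -p pics
python3 - <<'E'
from workcell import get_obs, camera, spotter
import cv2
print(get_obs())
for n in ["side","top","wrist"]:
    c=camera(n); cv2.imwrite(f"pics/{n}0.png",c["img"][:,:,::-1]); print(n,c["intrinsics"],c["xyz"],c["orientation"],c["shot"])
    if n!="wrist":
        for t in ["stand","scale","hook","pail","bail","bail_top","deep_tray","low_tray","flask","bottle","tipbox","dishes","tuberack","timer"]:
            try:
                r=spotter.spot_in(c,t); print(t,[(x["point"],round(x["confidence"],2)) for x in r[:2]])
            except Exception as e: print(t,e)
print(get_obs()["time"])
E
```

```text
pics
{'time': 0.0, 'q': array([-7.41983517e+01,  5.01336928e+00,  1.00326783e+01,  9.50985731e+01,
        2.19414697e-03,  9.00002517e+01]), 'qd': array([-0.08921568, -0.04897317, -0.02147063,  0.00618483,  0.0594652 ,
       -0.03040358]), 'joint_efforts': array([ 5.95557849e-04, -5.20388925e+01,  4.64803112e+01,  1.62656681e-02,
       -1.86560783e-05,  2.60212076e-06]), 'ee_pos': array([ 0.14971267, -0.52897331,  0.2171454 ]), 'tcp_rot': array([-1.79997806e+02,  7.92640535e-02, -7.41986034e+01]), 'wrist_force': array([-0.11517651,  0.08743954, -0.18450389]), 'torque': array([0.06902566, 0.00993036, 0.04966309]), 'opening': 0.08520307061088278}
side [[507.79441602   0.         278.1343878 ]
 [  0.         507.79441602 208.75987715]
 [  0.           0.           1.        ]] [0.04216368 0.93582422 1.00017997] [-130.10382159   -1.23572831 -150.19247162] 1
stand [([0.6864, -0.0354, 0.0114], 0.64), ([0.5093, -0.3005, 0.008], 0.38)]
scale [([0.6558, -0.0371, 0.1446], 0.61), ([0.5095, -0.3014, 0.0087], 0.45)]
hook []
pail [([0.4801, 0.0791, 0.0681], 0.85), ([0.4885, 0.0746, 0.1038], 0.6
[... 960 characters left out ...]
21, -0.0399, 0.1543], 0.54), ([0.4811, 0.06, 0.1043], 0.52)]
deep_tray [([0.5372, 0.3121, 0.0074], 0.71), ([0.3599, 0.1164, 0.0354], 0.42)]
low_tray [([0.5056, -0.3083, 0.0058], 0.82)]
flask [([0.6992, 0.3635, 0.0382], 0.77)]
bottle [([0.7379, -0.1982, 0.0904], 0.92)]
tipbox [([0.7043, -0.328, 0.061], 0.9)]
dishes [([0.3595, 0.1196, 0.0366], 0.83), ([0.5331, 0.3056, 0.0062], 0.3)]
tuberack []
timer [([0.3526, -0.1202, 0.0167], 0.56), ([0.7382, -0.1969, 0.0903], 0.55)]
wrist [[366.99228814   0.         277.50930253]
 [  0.         366.99228814 215.51981859]
 [  0.           0.           1.        ]] [ 0.21705763 -0.51042996  0.37350099] [ 1.63722272e+02  4.83698301e-02 -7.41948221e+01] 3
1.55
```

View pics/side0.png

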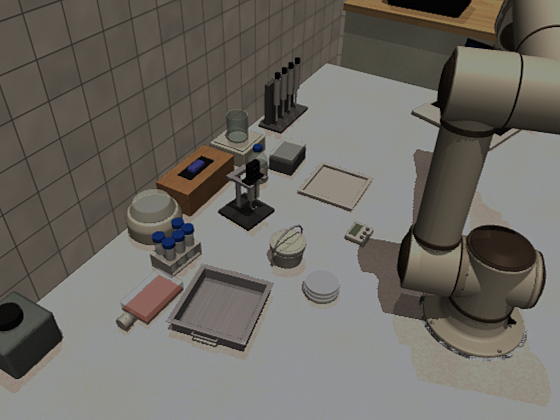

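View pics/top0.png

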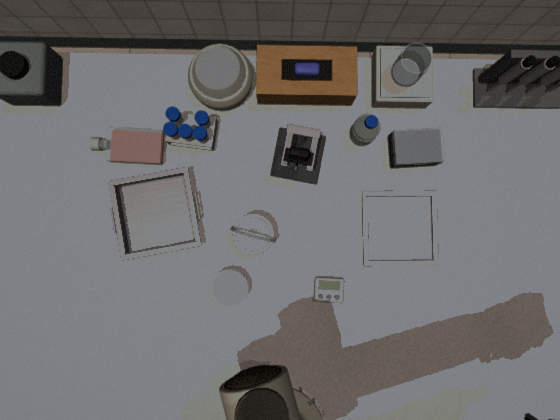

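View pics/wrist0.png

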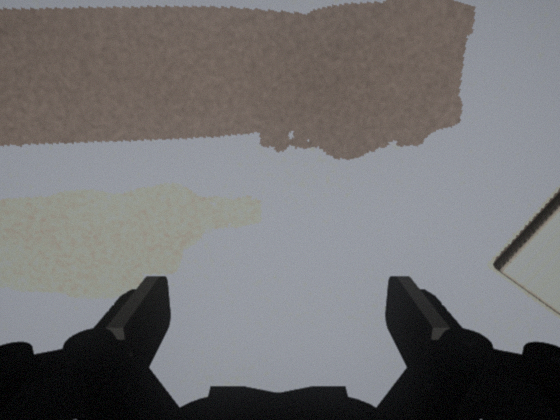

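```bash
cat > h.py <<'E'
import numpy as np, cv2, pickle
from scipy.spatial.transform import Rotation as R
def Rm(rpy): return R.from_euler('xyz',rpy,degrees=True).as_matrix()
def proj(c,P):
    P=np.atleast_2d(P); p=(P-np.array(c["xyz"]))@Rm(c["orientation"]); K=np.array(c["intrinsics"])
    q=p@K.T; return q[:,:2]/q[:,2:]
def ray(c,uv,z):
    K=np.array(c["intrinsics"]); d=Rm(c["orientation"])@np.linalg.solve(K,np.array([uv[0],uv[1],1.])); o=np.array(c["xyz"])
    return o+d*(z-o[2])/d[2]
def snap(n,tag):
    from workcell import camera
    c=camera(n); pickle.dump(c,open(f"pics/{n}_{tag}.pkl","wb")); cv2.imwrite(f"pics/{n}_{tag}.png",c["img"][:,:,::-1]); return c
def load(n,tag): return pickle.load(open(f"pics/{n}_{tag}.pkl","rb"))
def crop(c,x0,y0,x1,y1,s,name,segs=[],g=1.0):
    im=c["img"][y0:y1,x0:x1,::-1]; im=np.clip(im*g,0,255).astype(np.uint8)
    im=cv2.resize(im,None,fx=s,fy=s,interpolation=cv2.INTER_CUBIC)
    for a,b,col in segs:
        a,b=proj(c,[a,b]); t=lambda p: tuple(int(v) for v in (p-[x0,y0]+0.5)*s)
        cv2.line(im,t(a),t(b),col,1)
    cv2.imwrite(name,im)
def tf(pos,yaw): 
    M=Rm([0,0,yaw]); return lambda L: np.array(pos)+M@np.array(L,float)
def box(T,x0,x1,y0,y1,z0,z1,col):
    c=[[x,y,z] for x in(x0,x1) for y in(y0,y1) for z in(z0,z1)]; s=[]
    for i in range(8):
        for j in range(i):
            if sum(a!=b for a,b in zip(c[i],c[j]))==1: s.append((T(c[i]),T(c[j]),col))
    return s
E
python3 - <<'E'
from h import *
s=snap("side","1");t=snap("top","1")
crop(s,200,140,300,240,6,"pics/s_stand.png",g=1.8)
crop(t,255,110,345,200,6,"pics/t_stand.png",g=1.8)
E
```

```text
(no output)
```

View pics/s_stand.png

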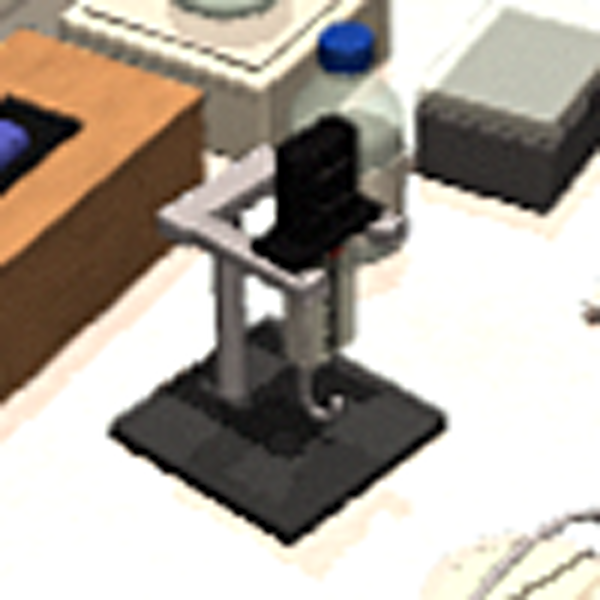

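View pics/t_stand.png

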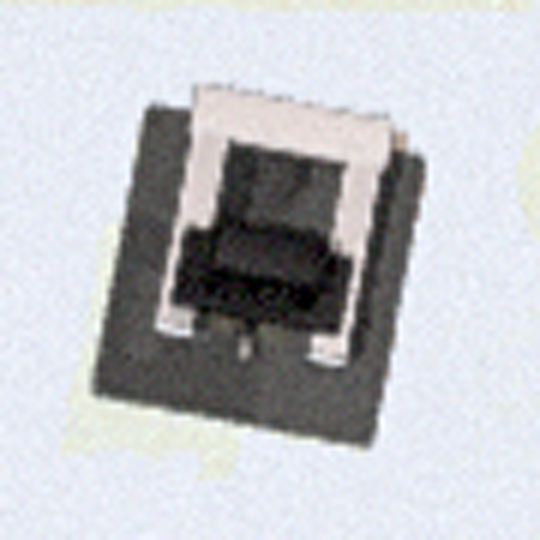

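Run:
```python
from h import *
t=load("top","1"); s=load("side","1")
f=lambda p:(255+(p[0]-3)/6,110+(p[1]-3)/6)
P=[ray(t,f(p),0.012)[:2] for p in [(150,108),(425,158),(372,445),(95,392)]]
print(np.round(P,4), np.mean(P,0))
for a,b in [(0,1),(1,2),(2,3),(3,0)]: d=P[b]-P[a]; print(np.hypot(*d),np.degrees(np.arctan2(d[1],d[0])))
g=lambda p:(200+(p[0]-3)/6,140+(p[1]-3)/6)
Q=[ray(s,g(p),0.012)[:2] for p in [(270,320),(447,422),(290,535),(112,428)]]
print(np.round(Q,4), np.mean(Q,0))
L=[ray(t,f(p),0.144)[:2] for p in [(157,333),(345,365)]] # front outer lip corners
print(np.round(L,4), np.linalg.norm(L[1]-L[0]))
```

```text
[[ 0.7576  0.0034]
 [ 0.7381 -0.1123]
 [ 0.6167 -0.0912]
 [ 0.6372  0.0247]] [ 0.68742661 -0.04386425]
0.11735259492792181 -99.55814388512604
0.12328554718550588 170.13154502654754
0.11767872239019754 79.94631368221397
0.12226996986823839 -10.02179702035667
[[ 0.7356 -0.1056]
 [ 0.6152 -0.0823]
 [ 0.6375  0.0295]
 [ 0.7559  0.0085]] [ 0.68604009 -0.0374548 ]
[[ 6.407e-01  1.000e-04]
 [ 6.298e-01 -6.960e-02]] 0.07050602795110325
```

```bash
cat >> h.py <<'E'
def plan(tgt,yaw,claw,step=4.5,dstep=8.0,rnd=2,start=None,ease=0):
    """print rows from measured pose to tgt (m), tool down at yaw"""
    if start is None:
        from workcell import get_obs
        o=get_obs(); p=np.array(o["ee_pos"]); M=Rm(o["tcp_rot"])
    else: p=np.array(start[0]); M=Rm(start[1])
    M2=Rm([180,0,yaw]); tgt=np.array(tgt)
    rv=R.from_matrix(M.T@M2).as_rotvec()
    n=max(int(np.ceil(np.linalg.norm(tgt-p)*100/step)),int(np.ceil(np.degrees(np.linalg.norm(rv))/dstep)),1)
    u=np.linspace(0,1,n+1)
    if ease: 
        n=int(np.ceil(n*1.5)); u=np.linspace(0,1,n+1); u=u*u*(3-2*u)
    rows=[]
    for i in range(n):
        Mi=M@R.from_rotvec(rv*u[i]).as_matrix(); d=Mi.T@(tgt-p)*(u[i+1]-u[i])*100
        w=np.degrees(rv)*(u[i+1]-u[i])
        rows.append([claw,[float(round(v,rnd))+0 for v in d],[float(round(v,1))+0 for v in w]])
    print(n,"rows"); print(str(rows).replace(" ",""))
    return rows
E
python3 - <<'E'
from h import *
plan([0.66,-0.04,0.32],-10,0,step=4.6)
E
```

```text
16 rows
[[0,[-2.07,-3.9,-0.64],[0.0,0.0,-4.0]],[0,[-1.8,-4.04,-0.64],[0.0,0.0,-4.0]],[0,[-1.51,-4.15,-0.64],[0.0,0.0,-4.0]],[0,[-1.21,-4.25,-0.64],[0.0,0.0,-4.0]],[0,[-0.91,-4.32,-0.64],[0.0,0.0,-4.0]],[0,[-0.61,-4.38,-0.64],[0.0,0.0,-4.0]],[0,[-0.3,-4.41,-0.64],[0.0,0.0,-4.0]],[0,[0.01,-4.42,-0.64],[0.0,0.0,-4.0]],[0,[0.32,-4.41,-0.64],[0.0,0.0,-4.0]],[0,[0.62,-4.37,-0.64],[0.0,0.0,-4.0]],[0,[0.93,-4.32,-0.64],[0.0,0.0,-4.0]],[0,[1.23,-4.24,-0.64],[0.0,0.0,-4.0]],[0,[1.52,-4.15,-0.64],[0.0,0.0,-4.0]],[0,[1.81,-4.03,-0.64],[0.0,0.0,-4.0]],[0,[2.09,-3.89,-0.64],[0.0,0.0,-4.0]],[0,[2.35,-3.74,-0.64],[0.0,0.0,-4.0]]]
```

Request:
play_rows:
  rows:
    - [0,[-2.1,-3.9,-0.65],[0,0,-4]]
    - [0,[-1.8,-4.0,-0.65],[0,0,-4]]
    - [0,[-1.5,-4.15,-0.65],[0,0,-4]]
    - [0,[-1.2,-4.25,-0.65],[0,0,-4]]
    - [0,[-0.9,-4.3,-0.65],[0,0,-4]]
    - [0,[-0.6,-4.4,-0.65],[0,0,-4]]
    - [0,[-0.3,-4.4,-0.65],[0,0,-4]]
    - [0,[0,-4.4,-0.65],[0,0,-4]]
    - [0,[0.3,-4.4,-0.65],[0,0,-4]]
    - [0,[0.6,-4.35,-0.65],[0,0,-4]]
    - [0,[0.9,-4.3,-0.65],[0,0,-4]]
    - [0,[1.2,-4.25,-0.65],[0,0,-4]]

```text
time: 2.85
ee_pos: [0.5371, -0.1471, 0.2982]
tcp_rot: [-180.0, -0.1, -24.9]
wrist_force: [-0.1, -1.0, 0.3]
opening: 0.0855
```

Run:
```python
from h import *
plan([0.66,-0.04,0.32],-10,0,step=4.6)
```

```text
4 rows
[[0,[1.66,-3.72,-0.54],[0.0,0.0,-3.7]],[0,[1.9,-3.61,-0.54],[0.0,0.0,-3.7]],[0,[2.13,-3.47,-0.54],[0.0,0.0,-3.7]],[0,[2.35,-3.33,-0.54],[0.0,0.0,-3.7]]]
```

Request:
play_rows:
  rows:
    - [0,[1.65,-3.7,-0.55],[0,0,-3.7]]
    - [0,[1.9,-3.6,-0.55],[0,0,-3.7]]
    - [0,[2.15,-3.5,-0.55],[0,0,-3.7]]
    - [0,[2.35,-3.3,-0.55],[0,0,-3.7]]
    - [0,[0,0,0],[0,0,0]]

```text
time: 3.35
ee_pos: [0.6672, -0.0297, 0.3184]
tcp_rot: [-180.0, -0.1, -9.0]
wrist_force: [-1.0, -0.3, -1.4]
opening: 0.0855
```

Run:
```python
from h import *
from workcell import get_obs, spotter
w=snap("wrist","2"); print(get_obs()["ee_pos"],get_obs()["tcp_rot"])
print([(x["point"],x["confidence"]) for x in spotter.spot_in(w,"scale")])
T=tf([0.661,-0.0393,0.14],-10)
segs=box(T,-.01,.01,-.021,.021,.007,.057,(0,0,255))+box(T,-.015,.015,-.032,.032,0,.007,(0,255,0))+box(T,-.026,-.022,-.022,.022,0,.004,(255,0,0))
crop(w,80,20,480,320,2,"pics/w2.png",segs,g=1.5)
```

```text
[ 0.66574579 -0.03105918  0.31929364] [ 1.79981303e+02 -9.35279583e-02 -9.13010325e+00]
[([0.6611, -0.0331, 0.1914], 0.66)]
```

View pics/w2.png

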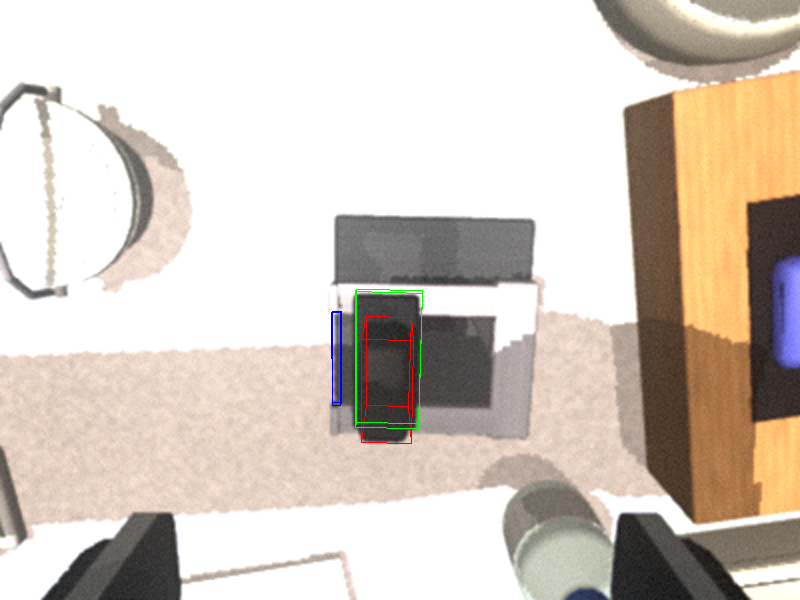

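View pics/wrist_2.png

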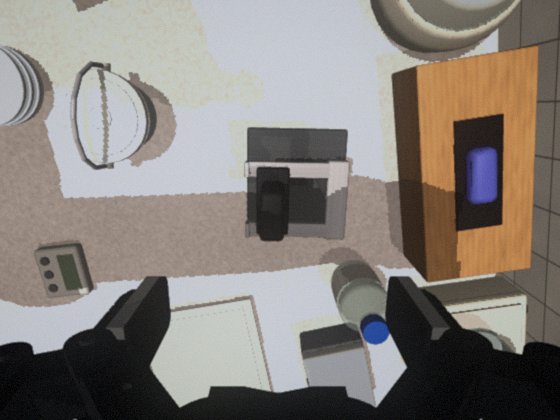

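Run:
```python
from h import *
plan([0.660,-0.0395,0.25],-9.7,0,step=2.5)
plan([0.660,-0.0395,0.168],-9.7,0,step=2.5,start=([0.660,-0.0395,0.25],[180,0,-9.7]))
```

```text
3 rows
[[0,[-0.12,0.26,2.35],[0.0,0.0,0.2]],[0,[-0.11,0.26,2.35],[0.0,0.0,0.2]],[0,[-0.11,0.26,2.35],[0.0,0.0,0.2]]]
4 rows
[[0,[0.0,0.0,2.05],[0.0,0.0,0.0]],[0,[0.0,0.0,2.05],[0.0,0.0,0.0]],[0,[0.0,0.0,2.05],[0.0,0.0,0.0]],[0,[0.0,0.0,2.05],[0.0,0.0,0.0]]]
```

Request:
play_rows:
  rows:
    - [0,[-0.12,0.26,2.35],[0,0,0.2]]
    - [0,[-0.11,0.26,2.35],[0,0,0.2]]
    - [0,[-0.11,0.26,2.35],[0,0,0.2]]
    - [0,[0,0,2.0],[0,0,0]]
    - [0,[0,0,1.5],[0,0,0]]
    - [0,[0,0,0],[0,0,0]]

```text
time: 4.05
ee_pos: [0.6538, -0.0463, 0.2169]
tcp_rot: [180.0, -0.6, -10.5]
wrist_force: [-0.0, -0.3, -0.6]
opening: 0.0856
```

Run:
```python
from h import *
w=snap("wrist","3"); 
T=tf([0.660,-0.0395,0.14],-9.7)
segs=box(T,-.01,.01,-.021,.021,.007,.057,(0,0,255))+box(T,-.015,.015,-.032,.032,0,.007,(0,255,0))+box(T,-.026,-.022,-.022,.022,0,.004,(255,0,0))
crop(w,120,120,440,360,2.5,"pics/w3.png",segs,g=1.5)
plan([0.660,-0.0395,0.168],-9.7,0,step=2.5)
```

```text
3 rows
[[0,[0.13,-0.26,1.69],[0.0,-0.2,-0.3]],[0,[0.14,-0.26,1.68],[0.0,-0.2,-0.3]],[0,[0.15,-0.26,1.68],[0.0,-0.2,-0.3]]]
```

View pics/w3.png

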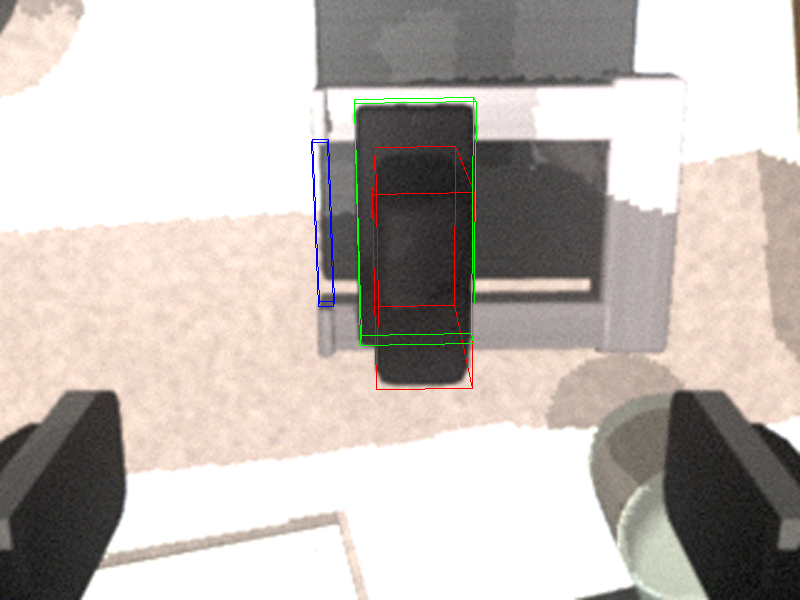

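Request:
play_rows:
  rows:
    - [0,[0.15,-0.25,1.6],[0,-0.2,0]]
    - [0,[0.15,-0.25,1.6],[0,-0.2,0]]
    - [0,[0.15,-0.25,1.5],[0,-0.2,0]]
    - [0,[0,0,0],[0,0,0]]

```text
time: 4.5
ee_pos: [0.6602, -0.0416, 0.1754]
tcp_rot: [180.0, -0.5, -10.7]
wrist_force: [0.9, -0.6, -0.3]
opening: 0.0853
```

Run:
```python
from h import *
from workcell import get_obs
o=get_obs(); print(o["ee_pos"],o["tcp_rot"],o["wrist_force"])
plan([0.660,-0.0395,0.168],-10,0,step=2.5)
```

```text
[ 0.66019833 -0.04158015  0.17535732] [179.99778318  -0.47172071 -10.69309087] [ 0.88664583 -0.60096622 -0.27641365]
1 rows
[[0,[-0.06,-0.2,0.74],[0.0,-0.5,-0.7]]]
```

Request:
play_rows:
  newtons: 60
  rows:
    - [0,[-0.05,-0.2,0.75],[0,-0.5,-0.7]]
    - [0,[0,0,0],[0,0,0]]
    - [1,[0,0,0],[0,0,0]]
    - [1,[0,0,0],[0,0,0]]
    - [1,[0,0,0],[0,0,0]]
    - [1,[0,0,0],[0,0,0]]
    - [1,[0,0,0],[0,0,0]]
    - [1,[0,0,0],[0,0,0]]

```text
time: 5.3
ee_pos: [0.6609, -0.0394, 0.1698]
tcp_rot: [-180.0, -0.1, -9.9]
wrist_force: [-0.7, 1.0, -0.7]
opening: 0.0183
```

Run:
```python
from h import *
from workcell import get_obs
o=get_obs(); print(o["ee_pos"],o["tcp_rot"],o["wrist_force"],o["opening"])
w=snap("wrist","4"); s=snap("side","4"); 
T=tf([0.660,-0.0395,0.14],-10)
segs=box(T,-.01,.01,-.021,.021,.007,.057,(0,0,255))+box(T,-.015,.015,-.032,.032,0,.007,(0,255,0))+box(T,-.026,-.022,-.022,.022,0,.004,(255,0,0))
crop(w,120,120,440,360,2.5,"pics/w4.png",segs,g=1.5)
crop(s,180,80,320,240,4,"pics/s4.png",segs,g=1.5)
```

```text
[ 0.6609255  -0.03938327  0.1698386 ] [-1.79990103e+02 -1.06050048e-01 -9.91887176e+00] [-0.65832745  1.01247975 -0.71070994] 0.018275327082687583
```

View pics/w4.png

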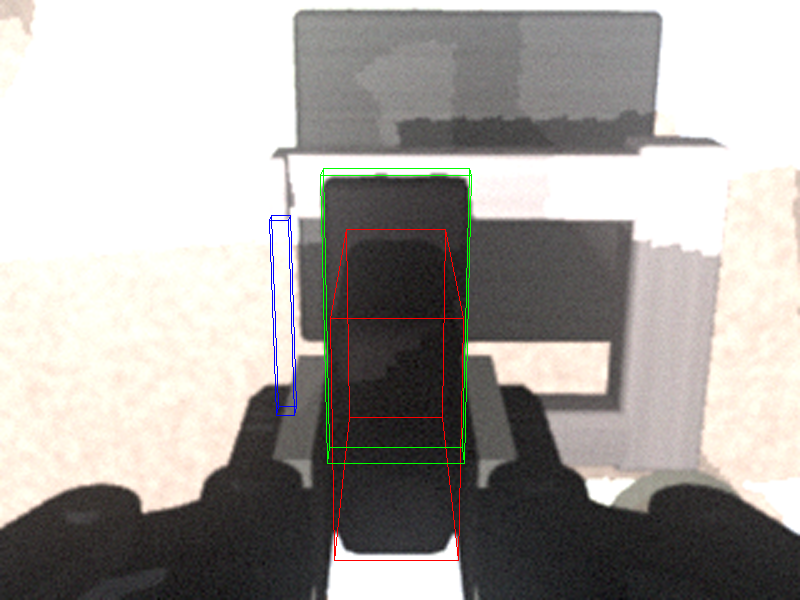

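View pics/s4.png

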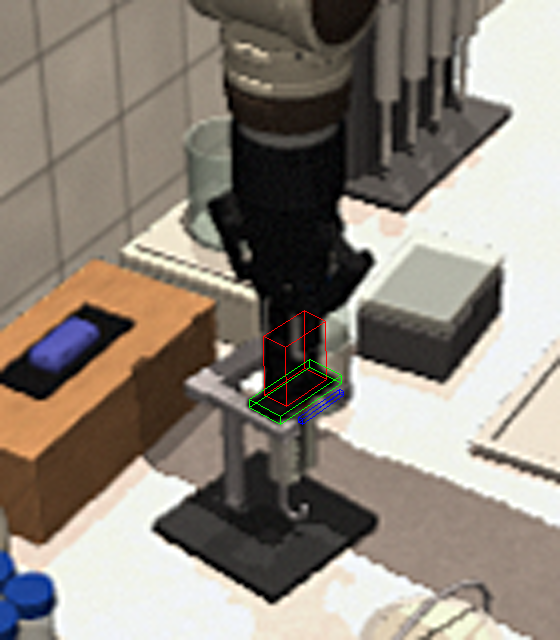

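Request:
play_rows:
  rows:
    - [1,[0,0,-0.7],[0,0,0]]
    - [1,[0,0,-0.9],[0,0,0]]
    - [1,[0,0,-0.8],[0,0,0]]
    - [1,[-0.6,0,0],[0,0,0]]
    - [1,[-1.8,0,0],[0,0,0]]
    - [1,[-2.5,0,0],[0,0,0]]
    - [1,[-2.5,0,-0.5],[0,0,0]]
    - [1,[-1.0,0,-2.5],[0,0,0]]
    - [1,[0,0,-3.0],[0,0,0]]
    - [1,[0,0,-3.0],[0,0,0]]
    - [1,[0,0,-2.0],[0,0,0]]
    - [1,[0,0,0],[0,0,0]]

```text
time: 6.6
ee_pos: [0.5703, -0.0238, 0.3092]
tcp_rot: [-180.0, 0.0, -9.9]
wrist_force: [0.1, -0.3, -2.4]
opening: 0.0187
```

Run:
```python
from h import *
from workcell import get_obs,spotter
o=get_obs(); print(o["ee_pos"],o["tcp_rot"],o["wrist_force"],o["opening"])
w=snap("wrist","5"); s=snap("side","5"); 
for c in(w,s):
  for n in ["pail","bail_top","hook"]: print(n,[(x["point"],round(x["confidence"],2)) for x in spotter.spot_in(c,n)])
crop(w,0,0,400,300,2,"pics/w5.png",g=1.4)
crop(s,200,130,340,290,4,"pics/s5.png",g=1.4)
t=load("top","1")
crop(t,215,195,295,275,7,"pics/t5.png",g=1.4)
```

```text
[ 0.57030981 -0.0237735   0.30916581] [-1.79997463e+02  2.20349743e-02 -9.91200044e+00] [ 0.06268556 -0.28710443 -2.37168783] 0.018749599907484378
pail [([0.4875, 0.0585, 0.0705], 0.57)]
bail_top [([0.483, 0.0662, 0.109], 0.83), ([0.5215, -0.3135, 0.0038], 0.34)]
hook []
pail [([0.4796, 0.0753, 0.0706], 0.65)]
bail_top []
hook []
```

View pics/w5.png

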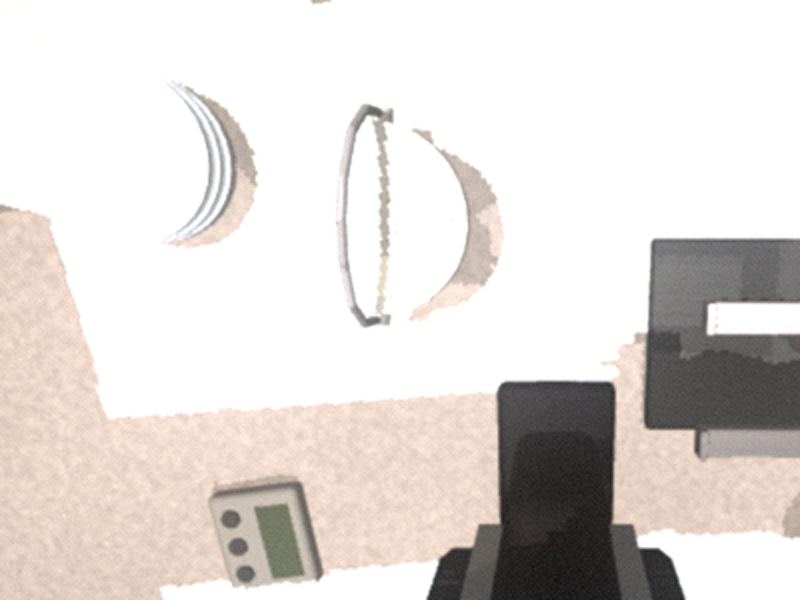

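View pics/s5.png

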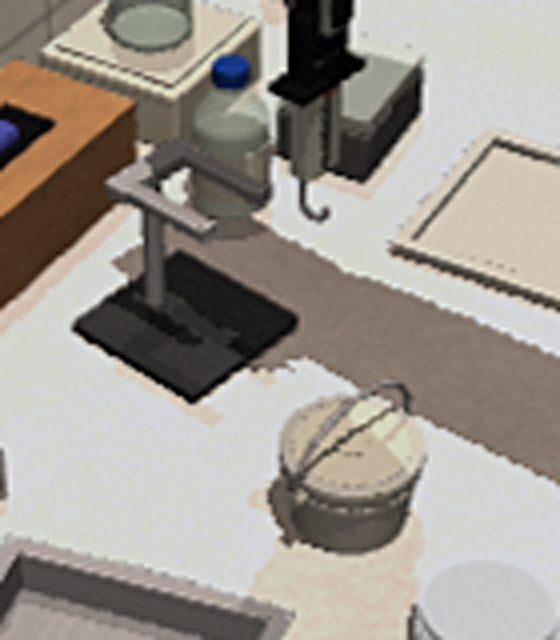

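View pics/t5.png

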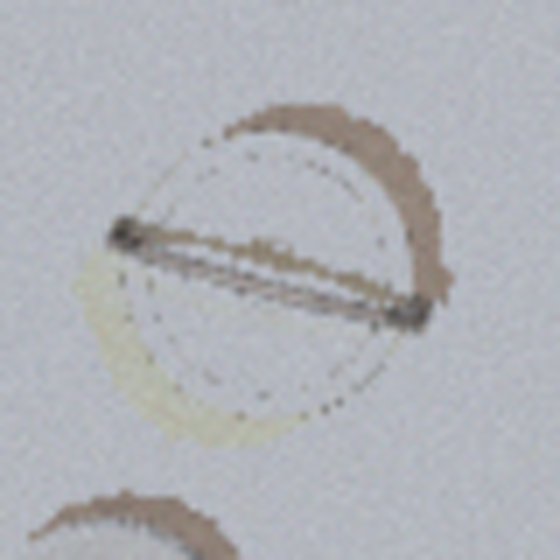

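```bash
cat > fit.py <<'E'
from h import *
from scipy.optimize import least_squares
def bailpts(q,th=None):
    x,y,yaw,l=q
    # apex, and two points 19mm off (3mm lower)
    T=tf([x,y,0.052],np.degrees(yaw))
    f=lambda r,yy: T([r*np.sin(l),yy,r*np.cos(l)])
    return np.array([T([0,.0535,0]),T([0,-.0535,0]),f(.06,0),f(.057,.019),f(.057,-.019)])
def draw(q,col=(0,0,255)):
    P=bailpts(q); return [(P[0],P[3],col),(P[3],P[2],col),(P[2],P[4],col),(P[4],P[1],col),(P[0],P[1],(0,255,0))]
E
python3 - <<'E'
from fit import *
w=load("wrist","5"); t=load("top","1"); s=load("side","5")
fw=lambda p:((p[0]-1)/2,(p[1]-1)/2); ft=lambda p:(215+(p[0]-3)/7,195+(p[1]-3)/7)
W=np.array([fw(p) for p in [(389,116),(385,320),(341,214)]]); 
Tt=np.array([ft(p) for p in [(122,235),(412,314),(262,283)]])
def res(q,use):
    P=bailpts(q)[:3]; r=[]
    if 'w' in use: r.append((proj(w,P)-W).ravel()[:] )
    if 't' in use: r.append((proj(t,P)-Tt).ravel())
    return np.concatenate(r)
for use in ['w','t','wt']:
    r=least_squares(res,[.485,.065,-.2,0],args=(use,)); print(use,np.round(r.x,4),np.degrees(r.x[2:]),np.round(r.fun,1), bailpts(r.x)[2])
q=least_squares(res,[.485,.065,-.2,0],args=('w',)).x
crop(w,120,20,280,180,4,"pics/w5b.png",draw(q),g=1.2)
crop(s,260,210,320,270,8,"pics/s5b.png",draw(q),g=1.2)
E
```

```text
w [ 0.4911  0.0609 -0.262  -0.1388] [-15.0094271   -7.95421556] [ 0.3 -1.6 -0.1 -0.7 -0.2  2. ] [0.48304541 0.06307371 0.11142274]
t [ 0.4884  0.0634 -0.2505 -0.0516] [-14.35229908  -2.9584953 ] [-0.5 -0.1  1.1  0.3 -0.6 -0.2] [0.4853738  0.06414251 0.11192003]
wt [ 0.4906  0.0613 -0.2602 -0.1242] [-14.91056361  -7.11856979] [-0.3 -1.9 -0.5 -1.   0.1  1.8  0.5 -1.2  2.  -0.4 -0.2  0.7] [0.48343086 0.06320817 0.11153751]
```

View pics/w5b.png

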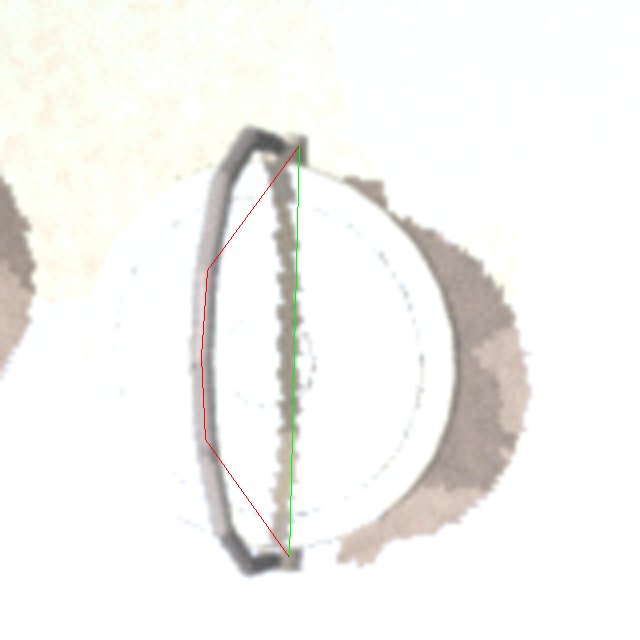

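View pics/s5b.png

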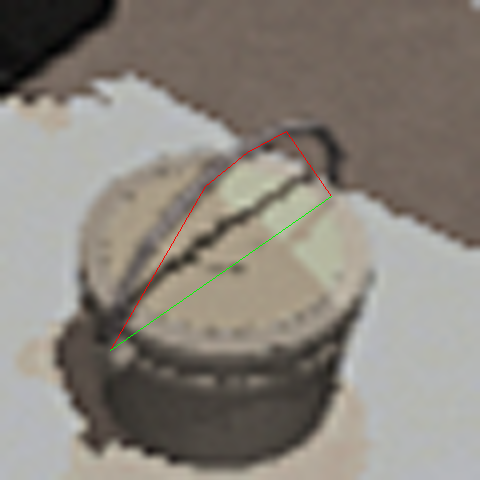

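Run:
```python
from h import *
plan([0.5216,0.0527,0.232],-15,1,step=2.0)
```

```text
6 rows
[[1,[-1.0,-1.12,1.23],[0.0,0.1,0.8]],[1,[-1.02,-1.1,1.22],[0.0,0.1,0.8]],[1,[-1.04,-1.09,1.22],[0.0,0.1,0.8]],[1,[-1.06,-1.07,1.22],[0.0,0.1,0.8]],[1,[-1.07,-1.06,1.22],[0.0,0.1,0.8]],[1,[-1.09,-1.04,1.22],[0.0,0.1,0.8]]]
```

Request:
play_rows:
  rows:
    - [1,[-1.0,-1.1,1.2],[0,0,0.8]]
    - [1,[-1.0,-1.1,1.2],[0,0,0.8]]
    - [1,[-1.05,-1.1,1.2],[0,0,0.8]]
    - [1,[-1.05,-1.05,1.2],[0,0,0.8]]
    - [1,[-1.05,-1.05,1.2],[0,0,0.8]]
    - [1,[-0.7,-0.7,0.8],[0,0,0.8]]
    - [1,[0,0,0],[0,0,0]]

```text
time: 7.7
ee_pos: [0.522, 0.0498, 0.2308]
tcp_rot: [179.8, 0.6, -15.0]
wrist_force: [0.1, -0.0, -0.8]
opening: 0.0186
```

```bash
cat > hk.py <<'E'
from fit import *
def hook(tcp,yaw,ext=0,col=(255,0,255),dz=0.0299,off=(0,0)):
    T=tf([tcp[0],tcp[1],tcp[2]-dz],yaw); z=-.108-ext
    pts=[[0,0,-.070-ext*0],[0,0,z+.036],[.01,0,z+.028],[.01,0,z+.008],[.006,0,z],[0,0,z-.0025],[-.006,0,z],[-.011,0,z+.006],[-.011,0,z+.0125]]
    P=[T([p[0]+off[0],p[1]+off[1],p[2]]) for p in pts]
    return [(P[i],P[i+1],col) for i in range(len(P)-1)]+box(T,-.009,.009,-.017,.017,-.07,0,(255,255,0))
E
python3 - <<'E'
from hk import *
from workcell import get_obs
o=get_obs(); p=o["ee_pos"]; print(p,o["tcp_rot"],o["wrist_force"])
w=snap("wrist","6"); s=snap("side","6"); t=snap("top","6")
q=[.4911,.0609,-.262,-.1388]
seg=draw(q)+hook(p,o["tcp_rot"][2])
crop(w,120,60,440,300,2.5,"pics/w6.png",seg,g=1.4)
crop(s,220,150,340,270,6,"pics/s6.png",seg,g=1.4)
crop(s,220,150,340,270,6,"pics/s6c.png",[],g=1.4)
E
```

```text
[0.52201107 0.0498035  0.23079268] [179.82640397   0.62220525 -14.97573082] [ 0.08960472 -0.01803353 -0.77372914]
```

View pics/w6.png

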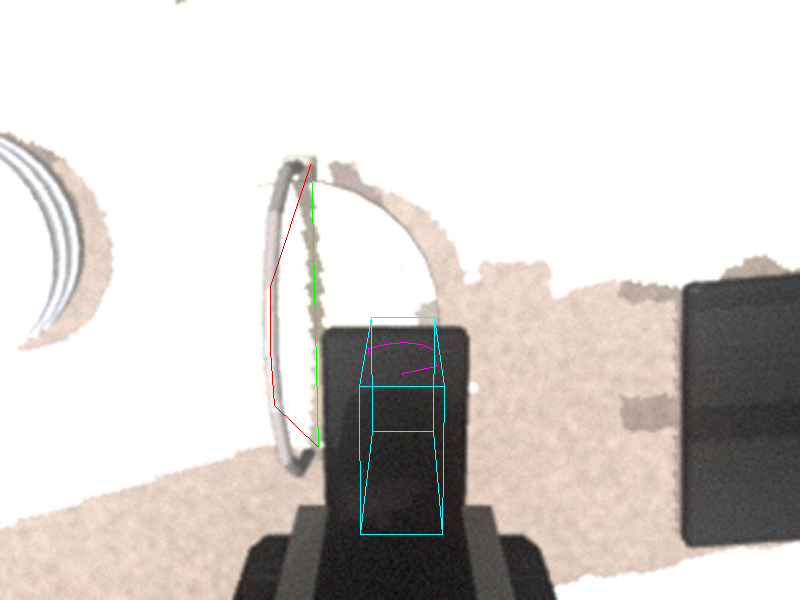

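View pics/s6.png

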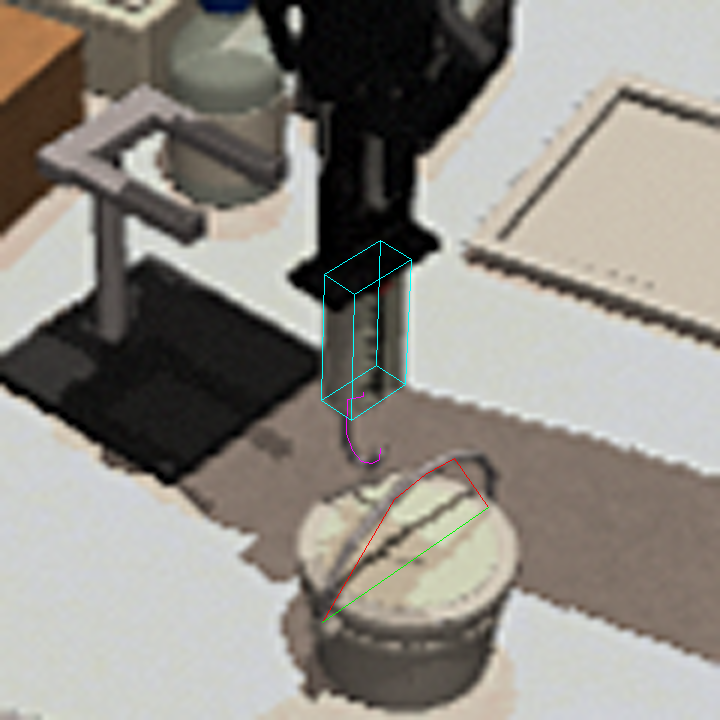

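View pics/s6c.png

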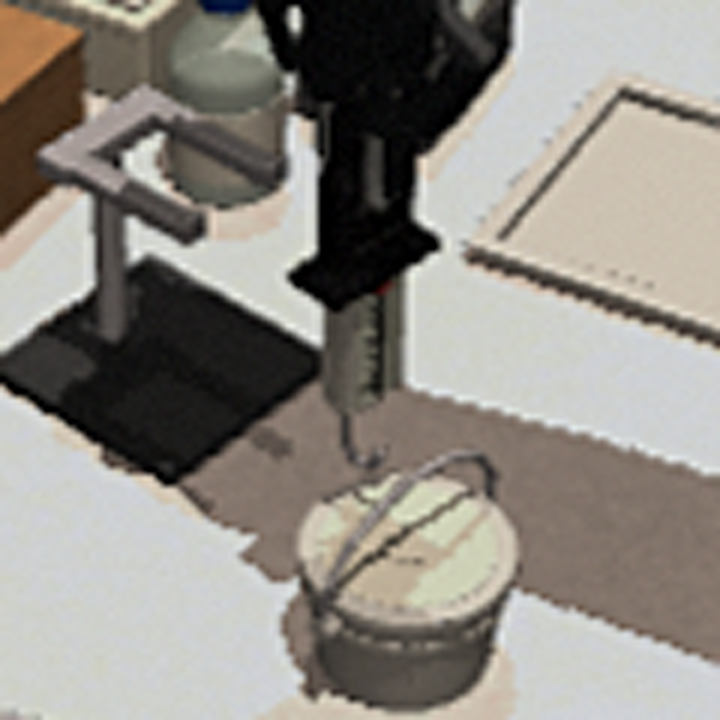

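Run:
```python
from fit import *
w5=load("wrist","5");w6=load("wrist","6")
W5=np.array([((p[0]-1)/2,(p[1]-1)/2) for p in [(389,116),(385,320),(341,216)]])
W6=np.array([(120+(p[0]-1)/2.5,60+(p[1]-1)/2.5) for p in [(313,162),(313,458),(268,315)]])
def res(q,u):
    P=bailpts(q)[:3]; r=[]
    if '5' in u: r.append(proj(w5,P)-W5)
    if '6' in u: r.append(proj(w6,P)-W6)
    return np.concatenate(r).ravel()
for u in ['5','6','56']:
    r=least_squares(res,[.485,.065,-.2,0],args=(u,)); print(u,np.round(r.x,4),np.degrees(r.x[2]),np.round(r.fun,1),bailpts(r.x)[2])
crop(w6,200,100,290,260,5,"pics/w6z.png",draw(r.x),g=1.2)
```

```text
5 [ 0.491   0.0606 -0.2608 -0.1374] -14.941876195772275 [ 0.2 -1.2 -0.1 -0.4 -0.1  1.5] [0.48300842 0.06270678 0.11143416]
6 [ 0.4916  0.0641 -0.3003 -0.1499] -17.203373768528067 [ 1.2 -3.6 -0.4 -7.7 -0.7  9.2] [0.48305226 0.06675371 0.11132694]
56 [ 0.4913  0.0625 -0.2836 -0.1443] -16.248735204809655 [ 1.3 -3.1 -1.3 -2.3 -0.7 -1.   0.4 -1.7  0.7 -6.1 -0.  11.4] [0.48305477 0.06494764 0.11137599]
```

View pics/w6z.png

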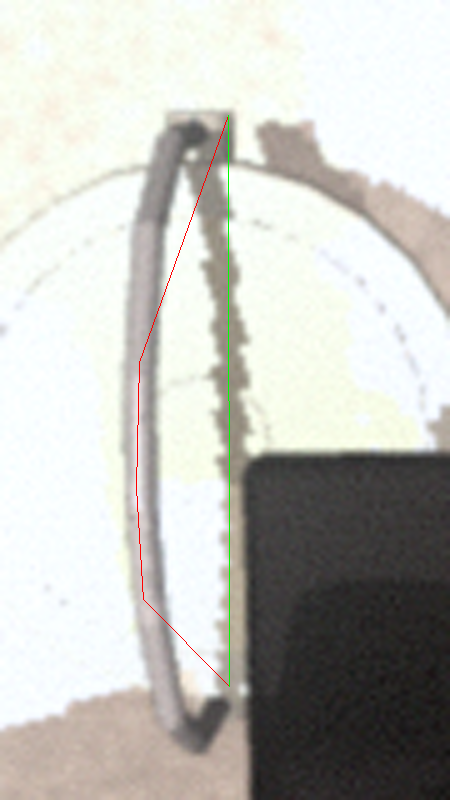

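```bash
cat >> hk.py <<'E'
def circ(x,y,z,r,col=(0,160,0)):
    a=np.linspace(0,2*np.pi,61); P=np.c_[x+r*np.cos(a),y+r*np.sin(a),np.full(61,z)]
    return [(P[i],P[i+1],col) for i in range(60)]
def pailseg(q): return draw(q)+circ(q[0],q[1],.066,.049)+circ(q[0],q[1],0,.040,(0,0,160))
E
python3 - <<'E'
from hk import *
w5=load("wrist","5");w6=load("wrist","6");s=load("side","6");t=load("top","1")
q=[.489,.062,-.262,-.1]
crop(w5,130,20,270,190,4.2,"pics/a1.png",pailseg(q),g=.9)
crop(w6,150,90,300,260,4.2,"pics/a2.png",pailseg(q),g=.9)
a=cv2.imread("pics/a1.png");b=cv2.imread("pics/a2.png");h=min(a.shape[0],b.shape[0])
im=np.hstack([a[:h],b[:h]]); print(im.shape); cv2.imwrite("pics/a.png",cv2.resize(im,None,fx=.65,fy=.65) if im.shape[1]>1200 else cv2.resize(im,(800,int(h*800/im.shape[1]))))
E
```

```text
(714, 1218, 3)
```

View pics/a1.png

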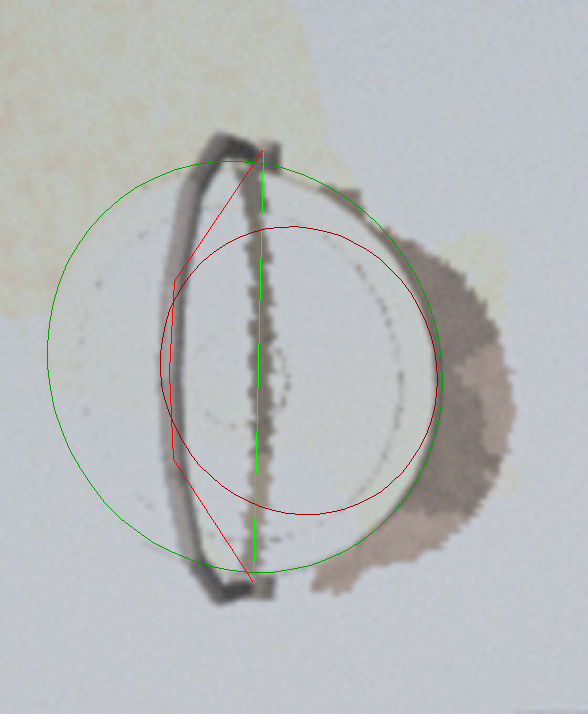

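View pics/a2.png

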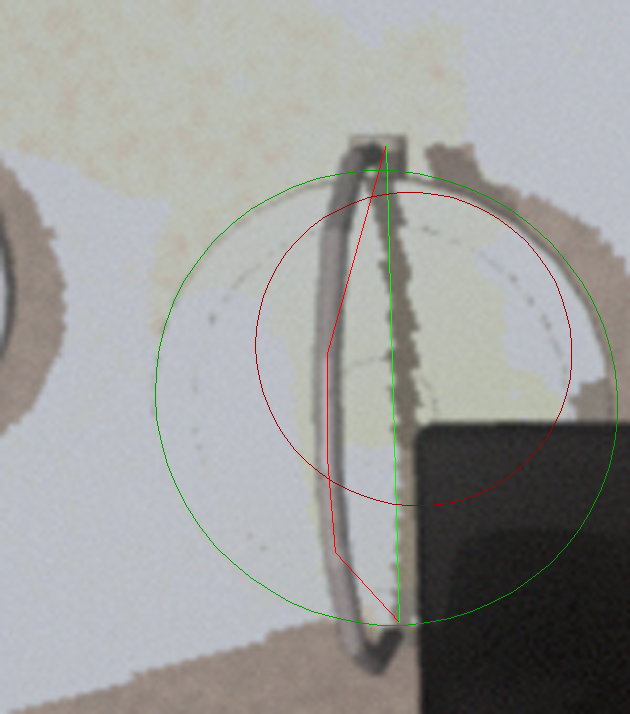

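Run:
```python
from h import *
a=np.array([0.4829,0.062,0.2305]); x=np.array([.966,-.259,0])
plan(a+x*.017,-15,1,step=0.8)
```

```text
4 rows
[[1,[-0.63,-0.06,0.05],[0.0,0.1,0.0]],[1,[-0.63,-0.06,0.05],[0.0,0.1,0.0]],[1,[-0.63,-0.06,0.05],[0.0,0.1,0.0]],[1,[-0.63,-0.06,0.05],[0.0,0.1,0.0]]]
```

Request:
play_rows:
  rows:
    - [1,[-0.6,-0.06,0.05],[0,0.1,0]]
    - [1,[-0.6,-0.06,0.05],[0,0.1,0]]
    - [1,[-0.6,-0.06,0.05],[0,0.1,0]]
    - [1,[-0.6,-0.06,0.05],[0,0.1,0]]
    - [1,[0,0,0],[0,0,0]]

```text
time: 8.35
ee_pos: [0.4997, 0.0567, 0.2316]
tcp_rot: [179.9, -0.0, -15.1]
wrist_force: [0.3, 0.0, -0.7]
opening: 0.018
```

Run:
```python
from hk import *
from workcell import get_obs
o=get_obs(); p=o["ee_pos"]; print(p,o["tcp_rot"],o["wrist_force"])
s=snap("side","7")
q=[.488,.0605,-.262,-.088]
crop(s,230,170,320,250,8,"pics/s7.png",[],g=1.4)
crop(s,230,170,320,250,8,"pics/s7o.png",pailseg(q)+hook(p,o["tcp_rot"][2]),g=1.4)
```

```text
[0.49972318 0.05672608 0.23160738] [ 1.79883624e+02 -3.72252290e-02 -1.50871643e+01] [ 0.32061238  0.00970767 -0.7049745 ]
```

View pics/s7.png

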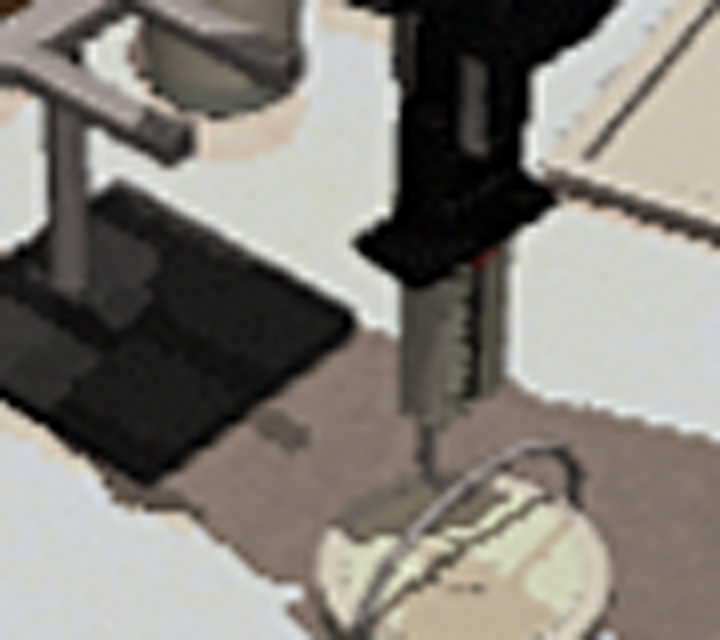

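View pics/s7o.png

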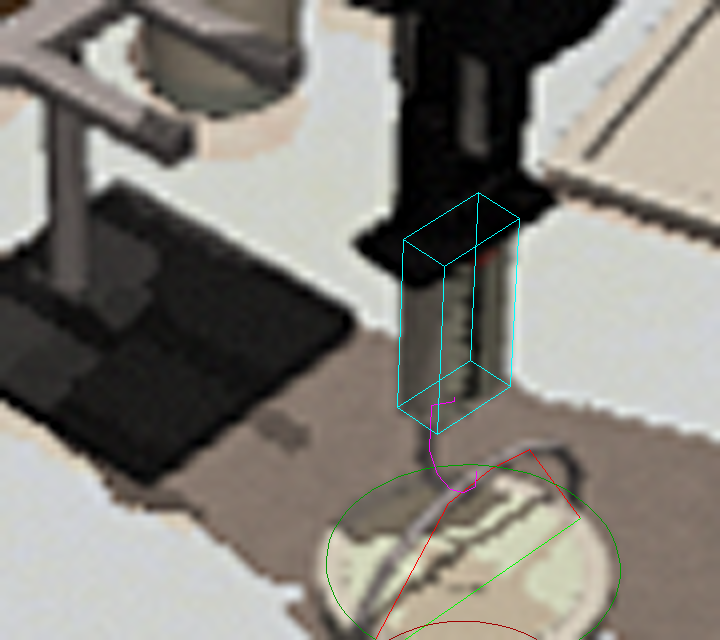

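Request:
play_rows:
  rows:
    - [1,[-0.45,-0.02,0.1],[0,0,0]]
    - [1,[-0.45,-0.02,0.05],[0,0,0]]
    - [1,[-0.45,-0.02,0],[0,0,0]]
    - [1,[-0.4,-0.02,0],[0,0,0]]
    - [1,[0,0,0],[0,0,0]]

```text
time: 8.9
ee_pos: [0.4819, 0.0624, 0.2299]
tcp_rot: [179.9, -0.0, -15.1]
wrist_force: [1.2, 0.8, -1.5]
opening: 0.0184
```

Run:
```python
from hk import *
from workcell import get_obs
o=get_obs(); p=o["ee_pos"]; print(p,o["tcp_rot"],o["wrist_force"])
s=snap("side","8");t=snap("top","8");w=snap("wrist","8")
q=[.488,.0605,-.262,-.088]
crop(s,230,170,320,250,8,"pics/s8.png",[],g=1.4)
crop(w,120,60,440,300,2.5,"pics/w8.png",pailseg(q),g=.9)
```

```text
[0.48194513 0.06242393 0.22990635] [ 1.79884196e+02 -4.16127512e-02 -1.50861938e+01] [ 1.15340133  0.82424186 -1.46707081]
```

View pics/s8.png

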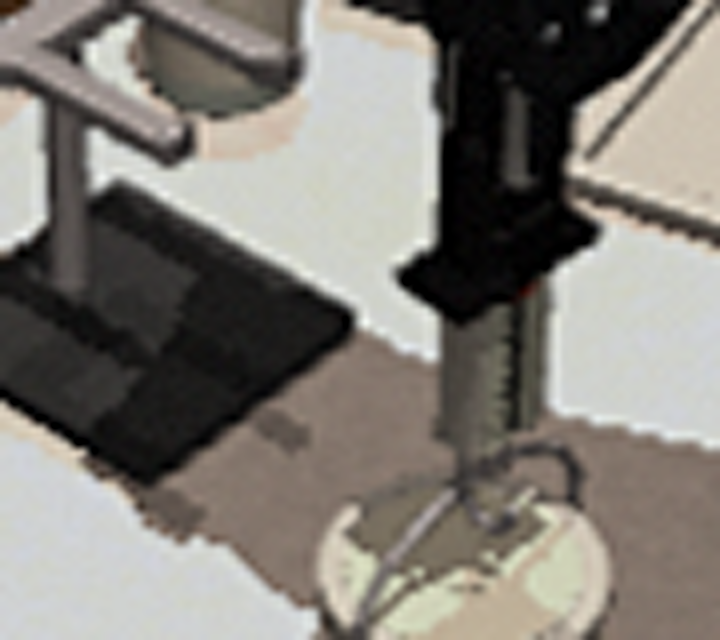

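View pics/w8.png

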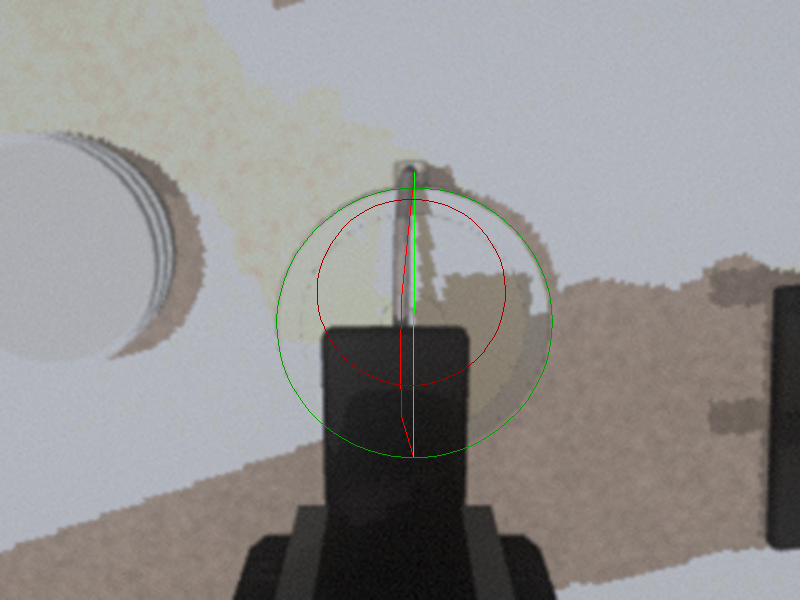

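Request:
play_rows:
  rows:
    - [1,[0,0,-0.4],[0,0,0]]
    - [1,[0,0,-0.4],[0,0,0]]
    - [1,[0,0,-0.3],[0,0,0]]
    - [1,[0,0,-0.2],[0,0,0]]
    - [1,[0.15,0.02,-0.05],[0,0,0]]
    - [1,[0.15,0.02,0],[0,0,0]]
    - [1,[0.15,0.02,0],[0,0,0]]
    - [1,[0.15,0.03,0],[0,0,0]]
    - [1,[0,0,0],[0,0,0]]

```text
time: 9.95
ee_pos: [0.4891, 0.0595, 0.2444]
tcp_rot: [179.9, -0.0, -15.1]
wrist_force: [0.6, 0.3, -1.6]
opening: 0.0186
```

Run:
```python
from hk import *
from workcell import get_obs
o=get_obs(); p=o["ee_pos"]; print(p,o["tcp_rot"],o["wrist_force"])
s=snap("side","9");w=snap("wrist","9")
q=[.488,.0605,-.262,-.0]
crop(s,230,170,320,250,8,"pics/s9.png",[],g=1.4)
crop(w,120,60,440,300,2.5,"pics/w9.png",pailseg(q),g=.9)
```

```text
[0.48912239 0.0594803  0.24443699] [ 1.79879820e+02 -4.88394286e-02 -1.51128021e+01] [ 0.63443451  0.31456006 -1.55931973]
```

View pics/s9.png

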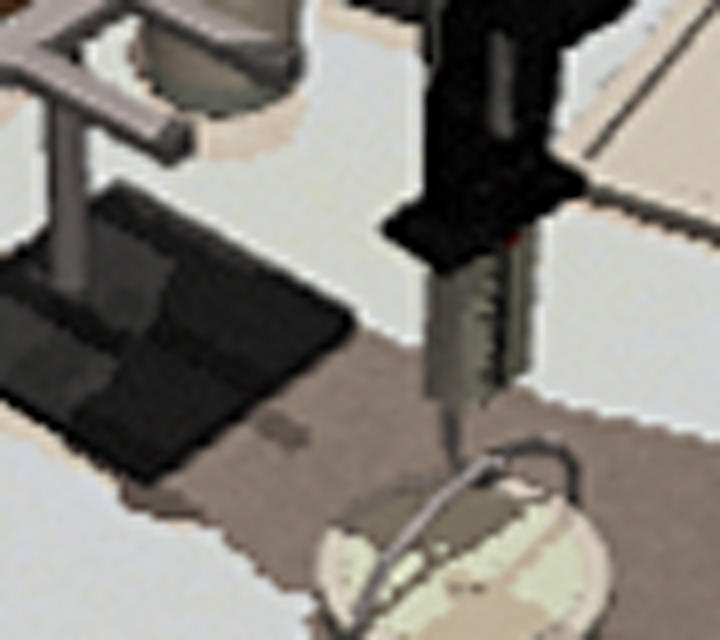

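View pics/w9.png

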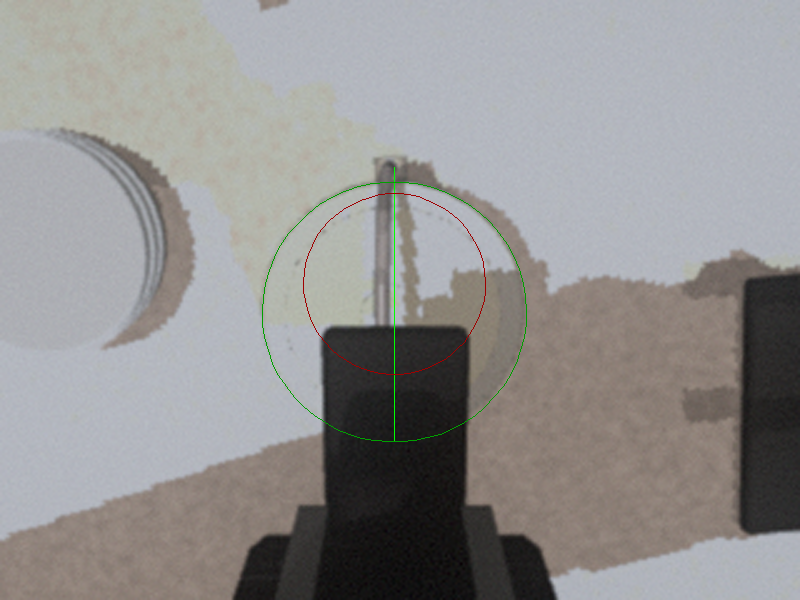

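Request:
play_rows:
  rows:
    - [1,[-0.15,0,-0.1],[0,0,0]]
    - [1,[0,0,-0.15],[0,0,0]]
    - [1,[0,0,-0.15],[0,0,0]]
    - [1,[0,0,-0.15],[0,0,0]]
    - [1,[0,0,-0.2],[0,0,0]]
    - [1,[0,0,-0.2],[0,0,0]]
    - [1,[0,0,-0.2],[0,0,0]]
    - [1,[0,0,0],[0,0,0]]

```text
time: 10.85
ee_pos: [0.4872, 0.06, 0.2567]
tcp_rot: [179.9, -0.0, -15.1]
wrist_force: [-0.6, 0.0, -4.3]
opening: 0.0189
```

Run:
```python
from hk import *
from workcell import get_obs
o=get_obs(); p=o["ee_pos"]; print(p,o["tcp_rot"],o["wrist_force"])
s=snap("side","10");w=snap("wrist","10")
q=[.488,.0605,-.262,-.0]
crop(s,230,150,320,250,6,"pics/s10.png",[],g=1.4)
crop(w,120,60,440,300,2.5,"pics/w10.png",[],g=.9)
print(get_obs()["wrist_force"])
```

```text
[0.48716357 0.05999526 0.2566929 ] [ 1.79859585e+02 -1.59181994e-02 -1.51038723e+01] [-0.5603275   0.01297752 -4.34776689]
[ 0.04028537  0.97878589 -3.28773354]
```

View pics/s10.png

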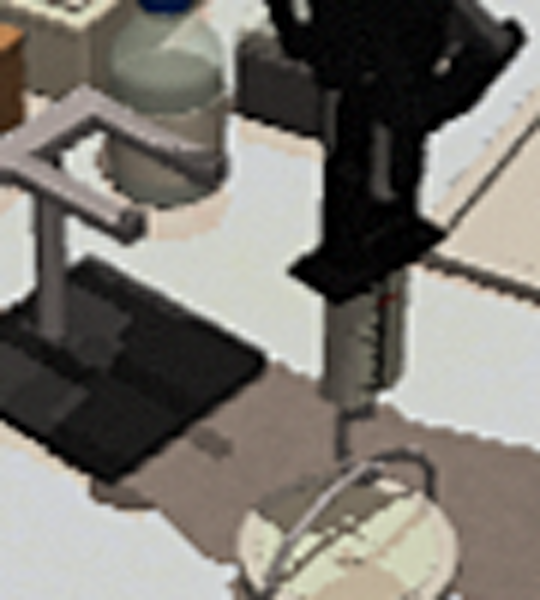

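View pics/w10.png

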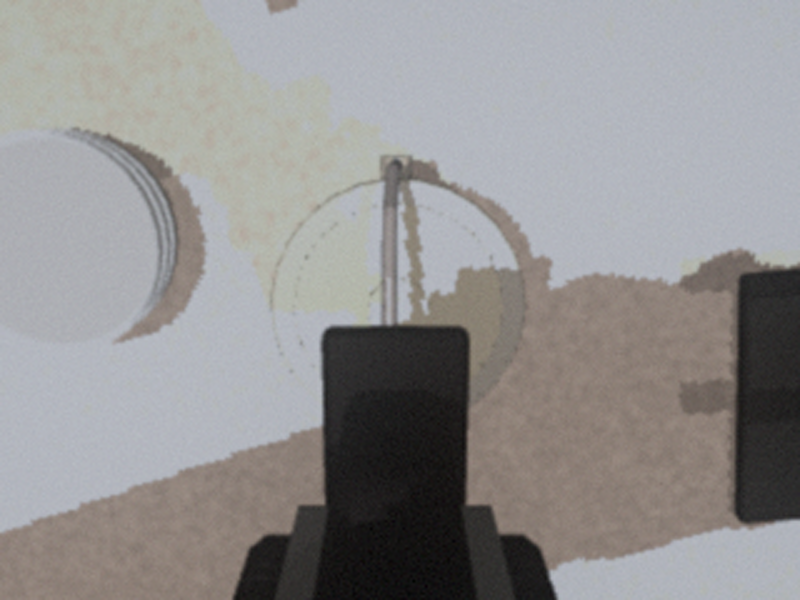

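Request:
play_rows:
  rows:
    - [1,[0,0,-0.15],[0,0,0]]
    - [1,[0,0,-0.15],[0,0,0]]
    - [1,[0,0,-0.15],[0,0,0]]
    - [1,[0,0,-0.15],[0,0,0]]
    - [1,[0,0,-0.15],[0,0,0]]
    - [1,[0,0,-0.15],[0,0,0]]
    - [1,[0,0,-0.15],[0,0,0]]
    - [1,[0,0,-0.15],[0,0,0]]
    - [1,[0,0,0],[0,0,0]]

```text
time: 11.85
ee_pos: [0.4868, 0.06, 0.2685]
tcp_rot: [179.8, 0.1, -15.1]
wrist_force: [0.4, 0.2, -4.7]
opening: 0.0182
```

```bash
cat > look.py <<'E'
from hk import *
from workcell import get_obs
import sys
k=sys.argv[1]
o=get_obs(); p=o["ee_pos"]; print(p,o["tcp_rot"],o["wrist_force"])
s=snap("side",k);w=snap("wrist",k)
print(get_obs()["wrist_force"])
crop(s,230,150,330,280,6,f"pics/s{k}.png",[],g=1.4)
crop(w,120,60,440,300,2.5,f"pics/w{k}.png",[],g=.9)
E
python3 look.py 11
```

```text
[0.48681156 0.06002325 0.26845292] [ 1.79816052e+02  1.10878968e-01 -1.51079734e+01] [ 0.37067483  0.18611812 -4.70173018]
[-0.26600914 -0.23350602 -5.89483302]
```

View pics/s11.png

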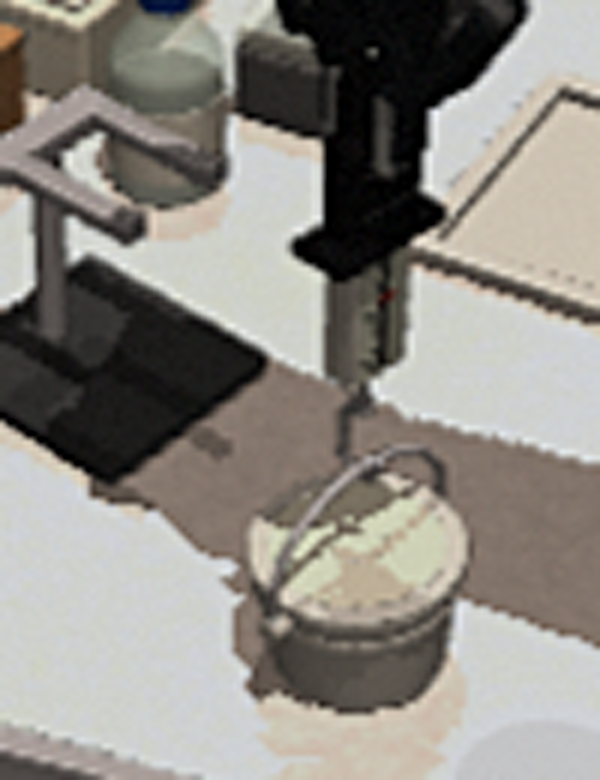

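View pics/w11.png

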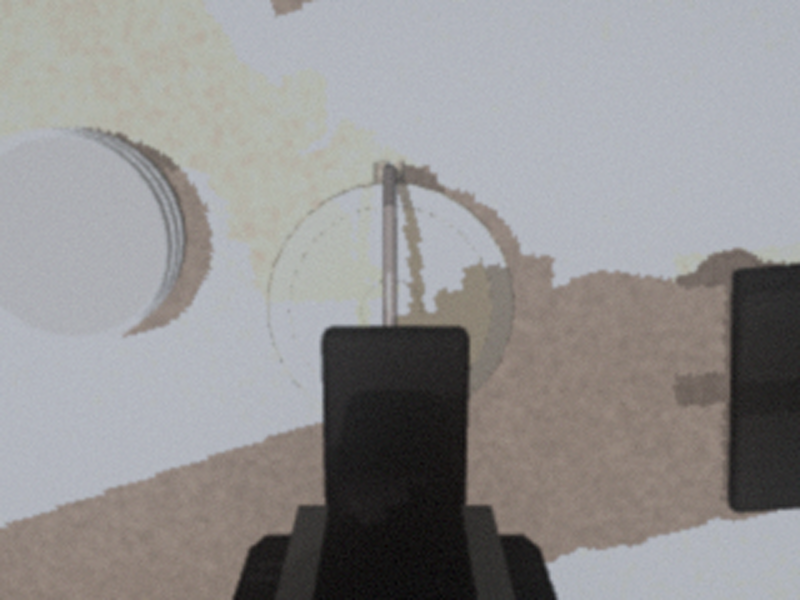

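Request:
play_rows:
  rows:
    - [1,[0,0,-0.15],[0,0,0]]
    - [1,[0,0,-0.15],[0,0,0]]
    - [1,[0,0,-0.15],[0,0,0]]
    - [1,[0,0,-0.15],[0,0,0]]
    - [1,[0,0,-0.15],[0,0,0]]
    - [1,[0,0,-0.15],[0,0,0]]
    - [1,[0,0,0],[0,0,0]]

```text
time: 12.65
ee_pos: [0.4868, 0.06, 0.278]
tcp_rot: [179.8, 0.1, -15.1]
wrist_force: [-0.2, 0.2, -5.1]
opening: 0.0181
```

```bash
python3 look.py 12
```

```text
[0.48676432 0.06003704 0.27798277] [ 1.79806364e+02  1.27630416e-01 -1.51054074e+01] [-0.24708239  0.22190872 -5.07387233]
[-0.26569825  0.2716981  -5.60840465]
```

View pics/s12.png

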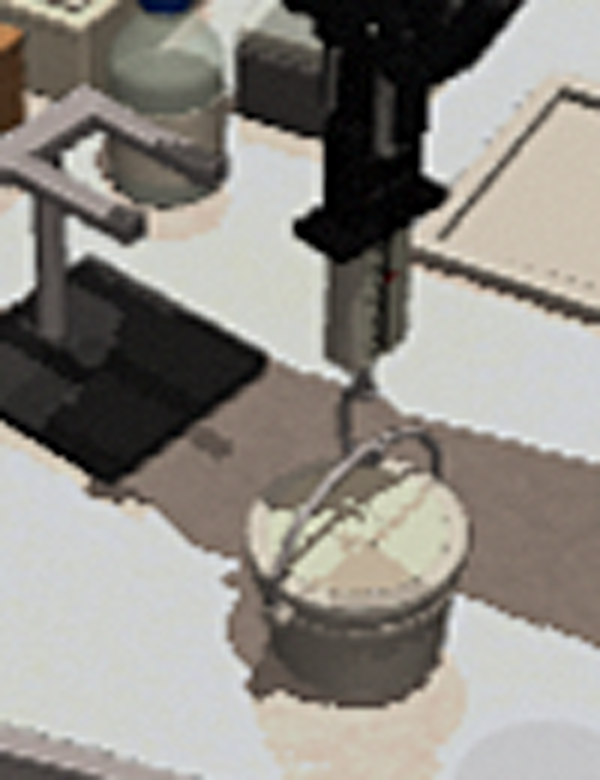

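View pics/w12.png

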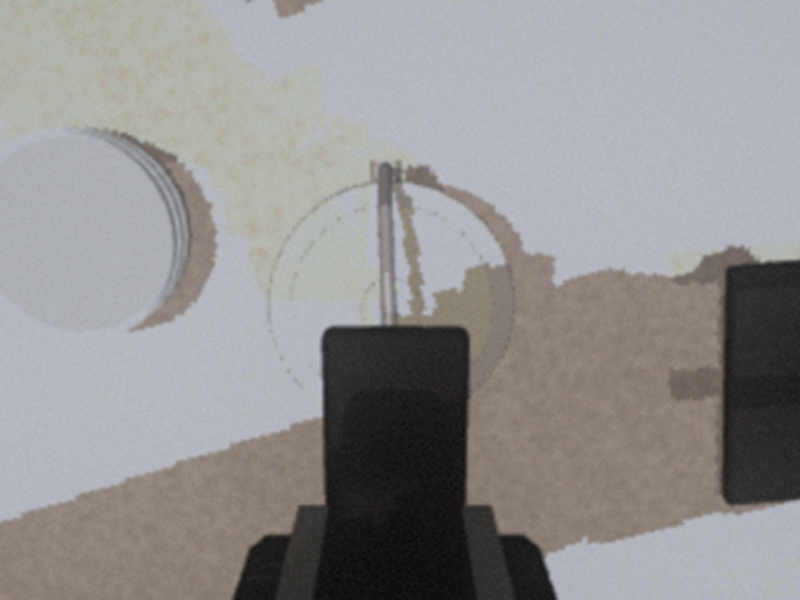

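Request:
play_rows:
  rows:
    - [1,[0,0,0],[0,0,0]]
    - [1,[0,0,0],[0,0,0]]
    - [1,[0,0,0],[0,0,0]]
    - [1,[0,0,0],[0,0,0]]
    - [1,[0,0,0],[0,0,0]]
    - [1,[0,0,0],[0,0,0]]
    - [1,[0,0,0],[0,0,0]]
    - [1,[0,0,0],[0,0,0]]
    - [1,[0,0,0],[0,0,0]]
    - [1,[0,0,0],[0,0,0]]
    - [1,[0,0,0],[0,0,0]]
    - [1,[0,0,0],[0,0,0]]

```text
time: 13.95
ee_pos: [0.4866, 0.06, 0.2775]
tcp_rot: [179.8, 0.2, -15.1]
wrist_force: [0.5, -0.4, -5.6]
opening: 0.0181
```

Run:
```python
from hk import *
from workcell import get_obs,camera
o=get_obs(); p=o["ee_pos"]; print(p,o["tcp_rot"])
s=snap("side","13"); w=snap("wrist","13"); t=snap("top","13")
F=[o["wrist_force"][2]]
acc=np.zeros((420,560,3))
for i in range(14):
    c=camera("side"); acc+=c["img"]; F.append(get_obs()["wrist_force"][2])
print(np.mean(F),np.std(F),get_obs()["ee_pos"],get_obs()["time"])
s2=dict(s); s2["img"]=acc/14; pickle.dump(s2,open("pics/side_13avg.pkl","wb"))
crop(s2,270,180,310,225,14,"pics/s13z.png",[],g=1.6)
for ext in [.015,.02,.025,.03]:
    pz=p[2]-.0299-.108-ext+.0025-.112
    q=[p[0],p[1],np.radians(-15),0]
    print(ext,pz)
```

```text
[0.48663226 0.06002795 0.27746533] [ 1.79793345e+02  1.64656889e-01 -1.51057801e+01]
-5.421896087387787 0.40583416943922895 [0.48662179 0.06001627 0.27746818] 14.8
0.015 0.015065330215255232
0.02 0.010065330215255242
0.025 0.005065330215255251
0.03 6.533021525524652e-05
```

View pics/s13z.png

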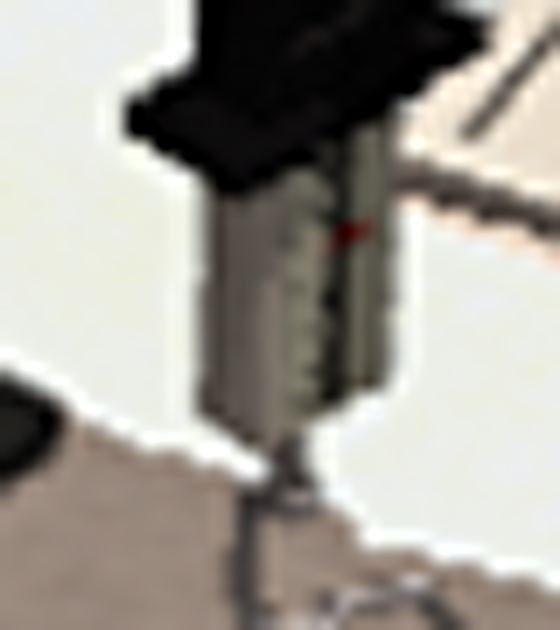

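Request:
play_rows:
  rows:
    - [1,[0,0,0],[0,0,0]]
    - [1,[0,0,0],[0,0,0]]
    - [1,[0,0,0],[0,0,0]]
    - [1,[0,0,0],[0,0,0]]
    - [1,[0,0,0],[0,0,0]]
    - [1,[0,0,0],[0,0,0]]

```text
time: 15.4
ee_pos: [0.4866, 0.06, 0.2775]
tcp_rot: [179.8, 0.2, -15.1]
wrist_force: [0.7, 0.2, -5.2]
opening: 0.0186
```

```bash
python3 look.py 14
python3 - <<'E'
from h import *
t=load("top","1")
P=[ray(t,p,.014)[:2] for p in [(362,191),(437,191),(438,265),(362,265)]]; print(np.round(P,4),np.mean(P,0))
crop(t,345,175,455,280,5,"pics/tlow.png",[],g=1.3)
E
```

```text
[0.48662078 0.06001602 0.27747107] [ 1.79792749e+02  1.65622544e-01 -1.51054818e+01] [ 0.74043378  0.18757282 -5.20446868]
[ 0.29427336 -0.02970108 -5.75961939]
[[ 0.5997 -0.2049]
 [ 0.6024 -0.3925]
 [ 0.4184 -0.3938]
 [ 0.4158 -0.2055]] [ 0.50906829 -0.29917795]
```

View pics/s14.png

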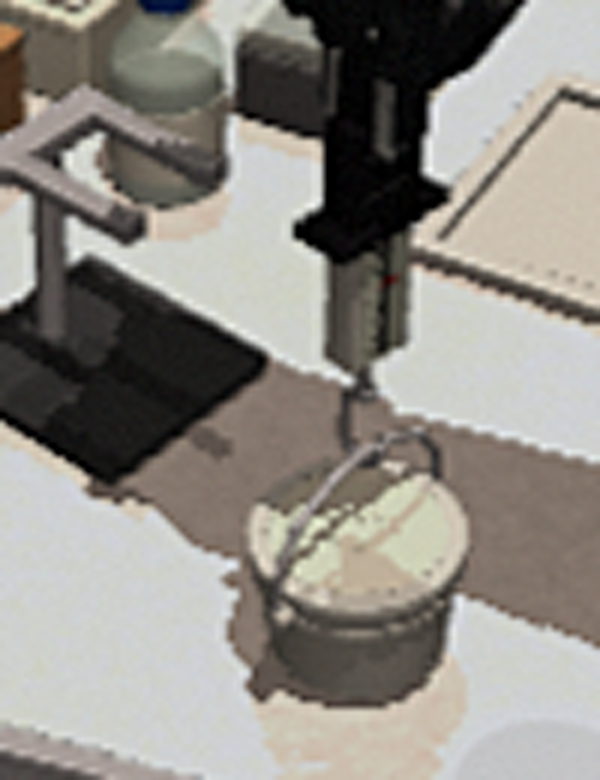

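View pics/tlow.png

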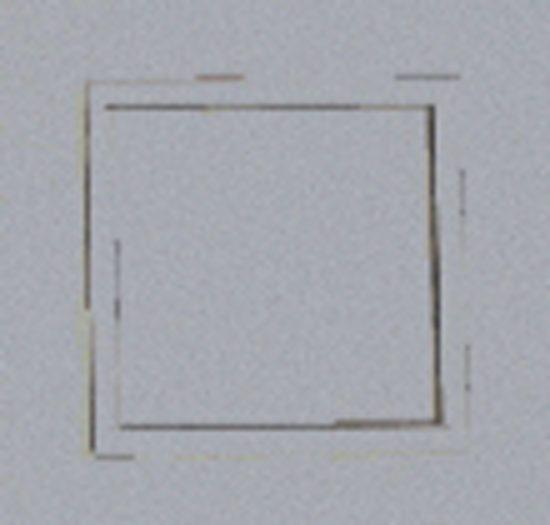

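Run:
```python
from h import *
g=lambda n:cv2.cvtColor(np.clip(load("side",n)["img"],0,255).astype(np.uint8),cv2.COLOR_RGB2GRAY).astype(np.float32)
ref=g("14"); s=load("side","14")
print(proj(s,[[.4866,.06,.066],[.4866,.06,.076]]))
for reg,nm in [((268,225,312,262),"pail"),((276,252,308,270),"foot")]:
  x0,y0,x1,y1=reg; tpl=ref[y0:y1,x0:x1]
  for n in ["9","10","11","12","13"]:
    im=g(n); r=cv2.matchTemplate(im[y0-8:y1+8,x0-6:x1+6],tpl,cv2.TM_CCOEFF_NORMED); _,m,_,l=cv2.minMaxLoc(r)
    i,j=l[1],l[0]; 
    def sub(a,b,c): return 0.5*(a-c)/(a-2*b+c)
    dy=sub(r[i-1,j],r[i,j],r[i+1,j]) if 0<i<r.shape[0]-1 else 0
    dx=sub(r[i,j-1],r[i,j],r[i,j+1]) if 0<j<r.shape[1]-1 else 0
    print(nm,n,round(m,3),"dx",round(j-6+dx,2),"dy",round(i-8+dy,2))
```

```text
[[289.23437182 240.04506091]
 [289.3688283  237.31010745]]
pail 9 0.838 dx -1.36 dy 2.34
pail 10 0.845 dx -1.32 dy 2.28
pail 11 0.92 dx -0.11 dy 1.93
pail 12 0.962 dx -0.15 dy -0.21
pail 13 0.999 dx 0.01 dy 0.01
foot 9 0.912 dx -1.89 dy 0.95
foot 10 0.911 dx -1.89 dy 0.96
foot 11 0.928 dx 0.47 dy 1.26
foot 12 0.987 dx -0.08 dy -0.01
foot 13 0.999 dx 0.02 dy 0.05
```

Run:
```python
from h import *
plan([.4866,.06,.315],-15,1,step=0.5,ease=1)
plan([.508,-.303,.315],-15,1,step=1.7,ease=1,start=([.4866,.06,.315],[180,0,-15]))
```

```text
12 rows
[[1,[0.0,0.0,-0.07],[0.0,0.0,0.0]],[1,[0.0,0.0,-0.2],[0.0,0.0,0.0]],[1,[0.0,0.0,-0.31],[0.0,0.0,0.0]],[1,[0.0,0.0,-0.39],[0.0,0.0,0.0]],[1,[0.0,0.0,-0.44],[0.0,0.0,0.0]],[1,[0.0,0.0,-0.47],[0.0,0.0,0.0]],[1,[0.0,0.0,-0.47],[0.0,0.0,0.0]],[1,[0.0,0.0,-0.44],[0.0,0.0,0.0]],[1,[0.0,0.0,-0.39],[0.0,0.0,0.0]],[1,[0.0,0.0,-0.31],[0.0,0.0,0.0]],[1,[0.0,0.0,-0.2],[0.0,0.0,0.0]],[1,[0.0,0.0,-0.07],[0.0,0.0,0.0]]]
33 rows
[[1,[0.03,0.09,0.0],[0.0,0.0,0.0]],[1,[0.09,0.27,0.0],[0.0,0.0,0.0]],[1,[0.15,0.44,0.0],[0.0,0.0,0.0]],[1,[0.2,0.59,0.0],[0.0,0.0,0.0]],[1,[0.25,0.74,0.0],[0.0,0.0,0.0]],[1,[0.29,0.87,0.0],[0.0,0.0,0.0]],[1,[0.33,0.99,0.0],[0.0,0.0,0.0]],[1,[0.37,1.1,0.0],[0.0,0.0,0.0]],[1,[0.4,1.2,0.0],[0.0,0.0,0.0]],[1,[0.43,1.29,0.0],[0.0,0.0,0.0]],[1,[0.45,1.36,0.0],[0.0,0.0,0.0]],[1,[0.47,1.42,0.0],[0.0,0.0,0.0]],[1,[0.49,1.48,0.0],[0.0,0.0,0.0]],[1,[0.5,1.52,0.0],[0.0,0.0,0.0]],[1,[0.51,1.55,0.0],[0.0,0.0,0.0]],[1,[0.52,1.56,0.0],[0.0,0.0,0.0]],[1,[0.52,1.57,0.0],[0.0,0.0,0.0]],[1,[0.52,1.56,0.0],[0.0,0.0,0.0]],[1,[0.51,1.55,0.0],[0.0,0.0,0.0]],[1,[0.5,1.52,0.0],[0.0,0.0,0.0]],[1,[0.49,1.48,0.0],[0.0,0.0,0.0]],[1,[0.47,1.42,0.0],[0.0,0.0,0.0]],[1,[0.45,1.36,0.0],[0.0,0.0,0.0]],[1,[0.43,1.29,0.0],[0.0,0.0,0.0]],[1,[0.4,1.2,0.0],[0.0,0.0,0.0]],[1,[0.37,1.1,0.0],[0.0,0.0,0.0]],[1,[0.33,0.99,0.0],[0.0,0.0,0.0]],[1,[0.29,0.87,0.0],[0.0,0.0,0.0]],[1,[0.25,0.74,0.0],[0.0,0.0,0.0]],[1,[0.2,0.59,0.0],[0.0,0.0,0.0]],[1,[0.15,0.44,0.0],[0.0,0.0,0.0]],[1,[0.09,0.27,0.0],[0.0,0.0,0.0]],[1,[0.03,0.09,0.0],[0.0,0.0,0.0]]]
```

Request:
play_rows:
  rows:
    - [1,[0,0,-0.07],[0,0,0]]
    - [1,[0,0,-0.2],[0,0,0]]
    - [1,[0,0,-0.3],[0,0,0]]
    - [1,[0,0,-0.4],[0,0,0]]
    - [1,[0,0,-0.45],[0,0,0]]
    - [1,[0,0,-0.45],[0,0,0]]
    - [1,[0,0,-0.45],[0,0,0]]
    - [1,[0,0,-0.45],[0,0,0]]
    - [1,[0,0,-0.4],[0,0,0]]
    - [1,[0,0,-0.3],[0,0,0]]
    - [1,[0.03,0.09,-0.2],[0,0,0]]
    - [1,[0.09,0.27,-0.1],[0,0,0]]

```text
time: 16.7
ee_pos: [0.4872, 0.0564, 0.3192]
tcp_rot: [179.8, 0.1, -15.1]
wrist_force: [0.1, -0.7, -5.8]
opening: 0.0184
```

Request:
play_rows:
  rows:
    - [1,[0.15,0.44,0],[0,0,0]]
    - [1,[0.2,0.6,0],[0,0,0]]
    - [1,[0.25,0.74,0],[0,0,0]]
    - [1,[0.3,0.87,0],[0,0,0]]
    - [1,[0.33,1.0,0],[0,0,0]]
    - [1,[0.37,1.1,0],[0,0,0]]
    - [1,[0.4,1.2,0],[0,0,0]]
    - [1,[0.43,1.3,0],[0,0,0]]
    - [1,[0.45,1.36,0],[0,0,0]]
    - [1,[0.47,1.42,0],[0,0,0]]
    - [1,[0.5,1.5,0],[0,0,0]]
    - [1,[0.5,1.5,0],[0,0,0]]

```text
time: 17.9
ee_pos: [0.495, -0.093, 0.3191]
tcp_rot: [179.8, 0.1, -15.1]
wrist_force: [0.2, -0.0, -5.7]
opening: 0.0183
```

Run:
```python
from h import *
plan([.508,-.303,.315],-15,1,step=1.65)
from workcell import get_obs; print(get_obs()["ee_pos"],get_obs()["time"])
s=snap("side","15"); crop(s,230,130,400,290,4,"pics/s15.png",[],g=1.4)
```

```text
13 rows
[[1,[0.52,1.53,0.04],[0.0,0.0,0.0]],[1,[0.52,1.53,0.04],[0.0,0.0,0.0]],[1,[0.52,1.53,0.04],[0.0,0.0,0.0]],[1,[0.52,1.53,0.03],[0.0,0.0,0.0]],[1,[0.52,1.53,0.03],[0.0,0.0,0.0]],[1,[0.52,1.53,0.03],[0.0,0.0,0.0]],[1,[0.52,1.53,0.03],[0.0,0.0,0.0]],[1,[0.52,1.53,0.03],[0.0,0.0,0.0]],[1,[0.52,1.53,0.03],[0.0,0.0,0.0]],[1,[0.52,1.53,0.03],[0.0,0.0,0.0]],[1,[0.52,1.53,0.03],[0.0,0.0,0.0]],[1,[0.51,1.53,0.03],[0.0,0.0,0.0]],[1,[0.51,1.53,0.03],[0.0,0.0,0.0]]]
[ 0.49504015 -0.09302062  0.31905406] 17.9
```

View pics/s15.png

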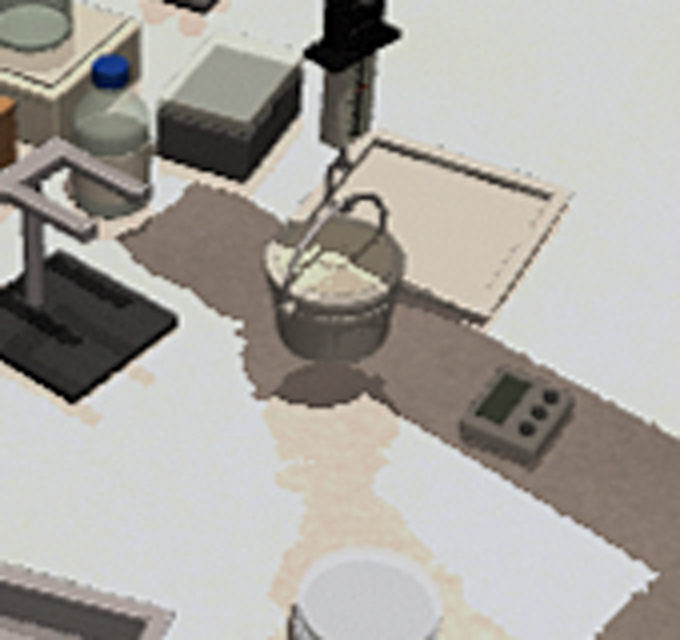

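Request:
play_rows:
  rows:
    - [1,[0.37,1.1,0],[0,0,0]]
    - [1,[0.47,1.4,0],[0,0,0]]
    - [1,[0.5,1.5,0],[0,0,0]]
    - [1,[0.5,1.5,0],[0,0,0]]
    - [1,[0.5,1.5,0],[0,0,0]]
    - [1,[0.5,1.5,0],[0,0,0]]
    - [1,[0.5,1.5,0],[0,0,0]]
    - [1,[0.47,1.4,0],[0,0,0]]
    - [1,[0.44,1.3,0],[0,0,0]]
    - [1,[0.4,1.2,0],[0,0,0]]
    - [1,[0.37,1.1,0],[0,0,0]]
    - [1,[0.34,1.0,0],[0,0,0]]

```text
time: 19.15
ee_pos: [0.5045, -0.2789, 0.3189]
tcp_rot: [179.7, 0.2, -15.2]
wrist_force: [0.8, 0.3, -5.3]
opening: 0.0186
```

Run:
```python
from h import *
plan([.508,-.303,.317],-15,1,step=10)
```

```text
1 rows
[[1,[0.96,2.23,0.2],[0.3,0.2,-0.2]]]
```

Request:
play_rows:
  rows:
    - [1,[0.27,0.7,0],[0,0,0]]
    - [1,[0.2,0.5,0],[0,0,0]]
    - [1,[0.15,0.3,0],[0,0,0]]
    - [1,[0.1,0.15,0],[0,0,0]]
    - [1,[0.05,0.05,0],[0,0,0]]
    - [1,[0,0,0],[0,0,0]]
    - [1,[0,0,0],[0,0,0]]

```text
time: 19.85
ee_pos: [0.5081, -0.2991, 0.3188]
tcp_rot: [179.8, 0.2, -15.2]
wrist_force: [0.7, 0.2, -6.6]
opening: 0.0181
```

Run:
```python
from hk import *
from workcell import get_obs
o=get_obs(); print(o["ee_pos"],o["tcp_rot"],o["wrist_force"],o["time"])
s=snap("side","16"); w=snap("wrist","16")
crop(s,260,100,400,260,4,"pics/s16.png",[],g=1.4)
cv2.imwrite("pics/w16.png",w["img"][:,:,::-1])
```

```text
[ 0.50812204 -0.29914242  0.31881223] [179.76261309   0.20361873 -15.16255135] [ 0.73983268  0.16863591 -6.61710673] 19.85
```

View pics/s16.png

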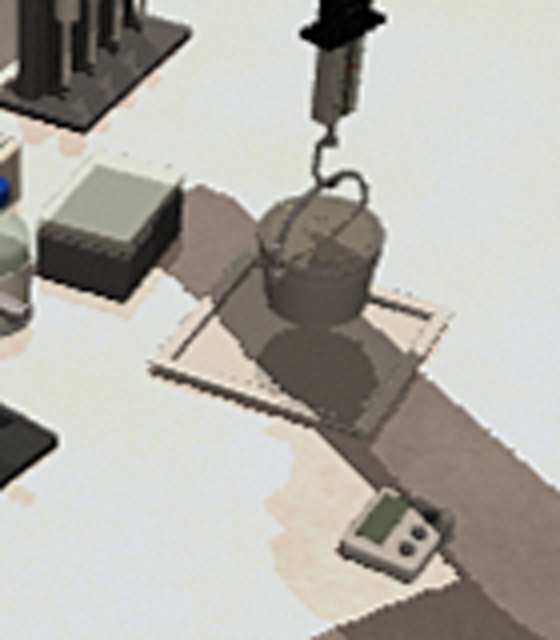

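View pics/w16.png

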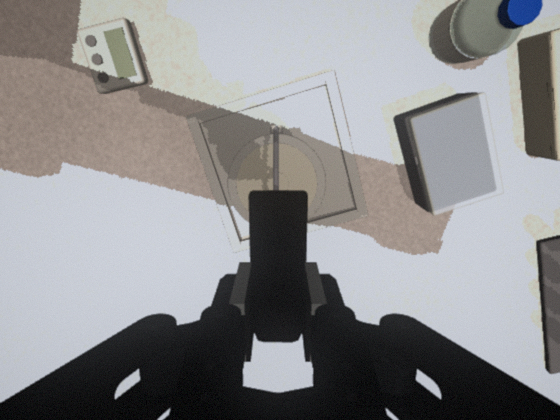

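Run:
```python
from h import *
w=load("wrist","16")
P=[ray(w,p,.010)[:2] for p in [(200,125),(327,85),(357,208),(240,240)]]; print(np.round(P,4),np.mean(P,0))
c=np.array([.4+.108,-.299,0])
for z in (0,): print(proj(w,[[.508,-.299,0.05]]))
s=load("side","16")
Q=[ray(s,(260+x/4,100+y/4),.014)[:2] for x,y in [(152,370),(365,432),(450,315)]]; print(np.round(Q,4),(Q[0]+Q[2])/2)
```

```text
[[ 0.4268 -0.2256]
 [ 0.5879 -0.2211]
 [ 0.5917 -0.3796]
 [ 0.4308 -0.3825]] [ 0.50930644 -0.30220932]
[[279.27558929 170.55701098]]
[[ 0.592  -0.1922]
 [ 0.4179 -0.2094]
 [ 0.418  -0.3831]] [ 0.50500921 -0.28761436]
```

Request:
play_rows:
  rows:
    - [1,[0,0.05,0.15],[0,0,0]]
    - [1,[0,0.1,0.3],[0,0,0]]
    - [1,[0,0.1,0.4],[0,0,0]]
    - [1,[0,0.05,0.45],[0,0,0]]
    - [1,[0,0,0.45],[0,0,0]]
    - [1,[0,0,0.45],[0,0,0]]
    - [1,[0,0,0.4],[0,0,0]]
    - [1,[0,0,0.35],[0,0,0]]
    - [1,[0,0,0.25],[0,0,0]]
    - [1,[0,0,0.2],[0,0,0]]
    - [1,[0,0,0.15],[0,0,0]]
    - [1,[0,0,0.15],[0,0,0]]

```text
time: 21.15
ee_pos: [0.5068, -0.302, 0.2783]
tcp_rot: [179.8, 0.2, -15.1]
wrist_force: [0.5, 0.1, -5.3]
opening: 0.0184
```

Run:
```python
from hk import *
from workcell import get_obs
o=get_obs(); print(o["ee_pos"],o["tcp_rot"],o["wrist_force"],o["time"])
s=snap("side","17")
crop(s,260,100,400,260,4,"pics/s17.png",[],g=1.4)
```

```text
[ 0.50683897 -0.30198059  0.27828474] [179.77284683   0.22636876 -15.14203537] [ 0.49485662  0.09143417 -5.31071471] 21.15
```

View pics/s17.png

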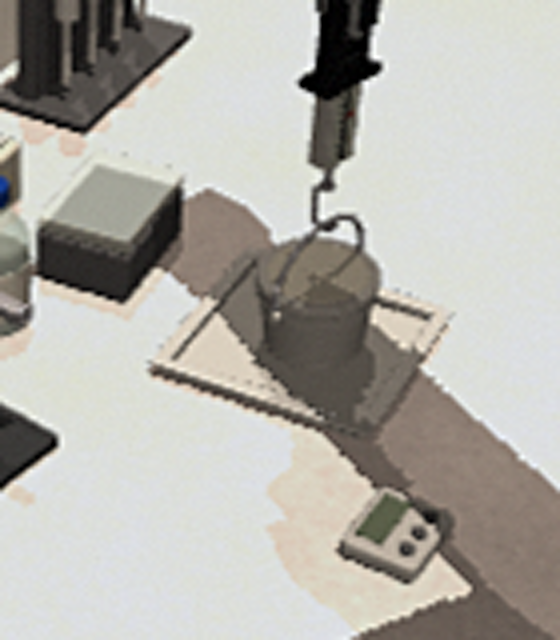

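Just above the tray floor; continue down slowly.

Request:
play_rows:
  rows:
    - [1,[0,0,0.12],[0,0,0]]
    - [1,[0,0,0.12],[0,0,0]]
    - [1,[0,0,0.12],[0,0,0]]
    - [1,[0,0,0.12],[0,0,0]]
    - [1,[0,0,0.15],[0,0,0]]
    - [1,[0,0,0.2],[0,0,0]]
    - [1,[0,0,0.25],[0,0,0]]
    - [1,[0,0,0.25],[0,0,0]]
    - [1,[0,0,0.25],[0,0,0]]
    - [1,[0,0,0.25],[0,0,0]]
    - [1,[0,0,0.25],[0,0,0]]
    - [1,[0,0,0.2],[0,0,0]]

```text
time: 22.4
ee_pos: [0.507, -0.3025, 0.2549]
tcp_rot: [179.7, 0.1, -15.2]
wrist_force: [0.1, -0.7, -1.9]
opening: 0.0179
```

Run:
```python
from hk import *
from workcell import get_obs
o=get_obs(); print(o["ee_pos"],o["tcp_rot"],o["wrist_force"],o["time"])
s=snap("side","18"); w=snap("wrist","18")
crop(s,290,120,370,200,7,"pics/s18.png",[],g=1.4)
crop(w,120,60,440,300,2.5,"pics/w18.png",[],g=.9)
```

```text
[ 0.50695847 -0.30247263  0.25491651] [ 1.79705699e+02  8.50437525e-02 -1.51527322e+01] [ 0.06645488 -0.73300999 -1.85460398] 22.4
```

View pics/s18.png

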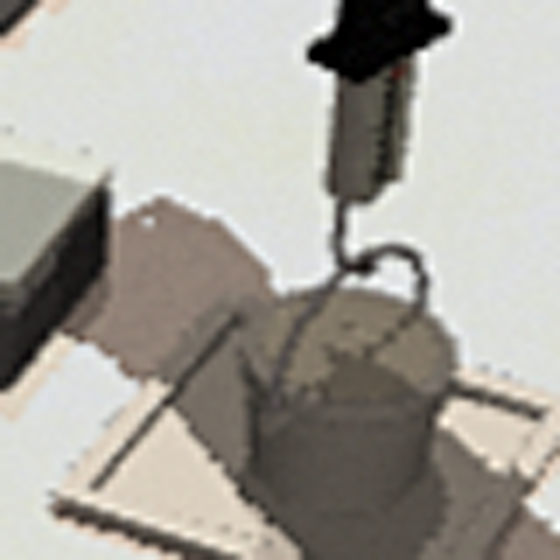

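View pics/w18.png

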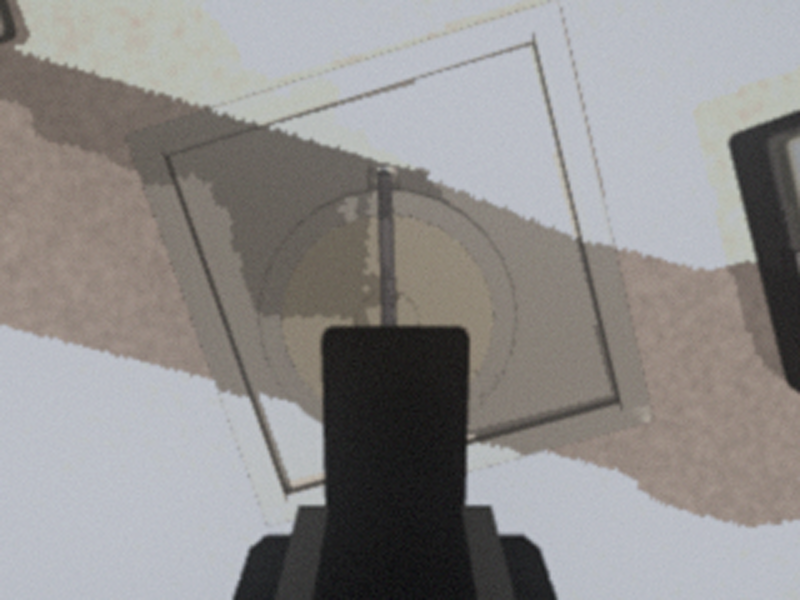

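Request:
play_rows:
  rows:
    - [1,[0,0,0.3],[0,0,0]]
    - [1,[0,0,0.4],[0,0,0]]
    - [1,[0,0,0.4],[0,0,0]]
    - [1,[0,0,0.3],[0,0,0]]
    - [1,[0,0,0.25],[0,0,0]]
    - [1,[0,0,0],[0,0,0]]
    - [1,[0,0,0],[0,0,0]]

```text
time: 23.2
ee_pos: [0.507, -0.3024, 0.2372]
tcp_rot: [179.7, 0.1, -15.1]
wrist_force: [-0.6, 0.2, -1.1]
opening: 0.0186
```

Run:
```python
from hk import *
from workcell import get_obs
o=get_obs(); print(o["ee_pos"],o["tcp_rot"],o["wrist_force"],o["time"])
s=snap("side","19"); w=snap("wrist","19")
crop(s,290,120,370,200,7,"pics/s19.png",[],g=1.4)
crop(w,120,60,440,300,2.5,"pics/w19.png",[],g=.9)
```

```text
[ 0.50702802 -0.30243331  0.23723294] [ 1.79709044e+02  5.33974600e-02 -1.51424714e+01] [-0.61003762  0.22924244 -1.08996785] 23.2
```

View pics/s19.png

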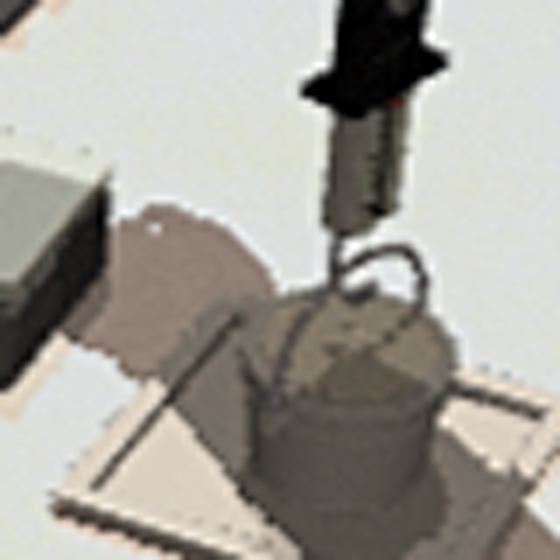

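View pics/w19.png

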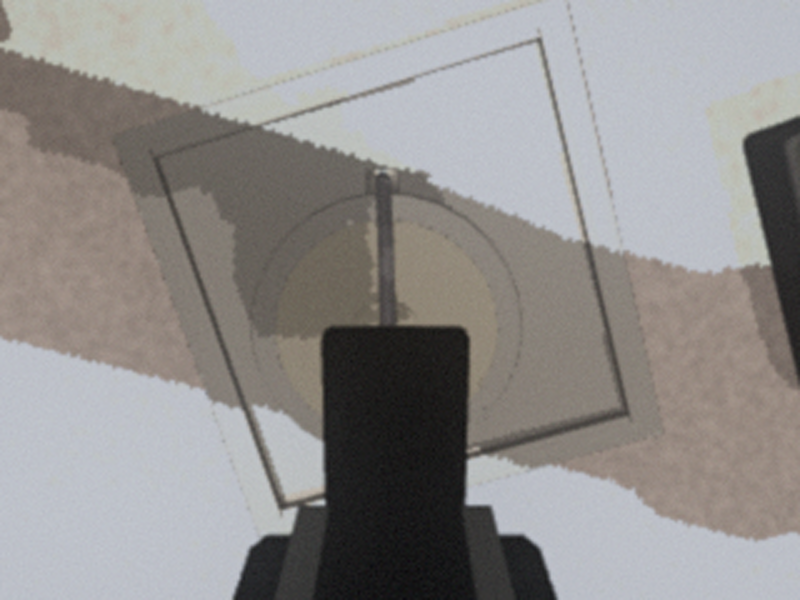

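Request:
play_rows:
  rows:
    - [1,[0,0,0.22],[0,0,0]]
    - [1,[0,0,0],[0,0,0]]
    - [1,[0.3,0,0],[0,0,0]]
    - [1,[0.4,0,0],[0,0,0]]
    - [1,[0.4,0,0],[0,0,0]]
    - [1,[0.4,0,0],[0,0,0]]
    - [1,[0.4,0,0],[0,0,0]]
    - [1,[0.4,0,0],[0,0,0]]
    - [1,[0.4,0,0],[0,0,0]]
    - [1,[0.3,0,0],[0,0,0]]
    - [1,[0,0,0],[0,0,0]]

```text
time: 24.4
ee_pos: [0.5392, -0.3112, 0.2349]
tcp_rot: [179.7, 0.0, -15.1]
wrist_force: [0.1, -0.8, -1.4]
opening: 0.0181
```

Run:
```python
from hk import *
from workcell import get_obs
o=get_obs(); print(o["ee_pos"],o["tcp_rot"],o["wrist_force"],o["time"])
s=snap("side","20"); w=snap("wrist","20")
crop(s,290,120,370,200,7,"pics/s20.png",[],g=1.4)
crop(w,120,60,440,300,2.5,"pics/w20.png",[],g=.9)
```

```text
[ 0.53922622 -0.31119967  0.23488033] [ 1.79702330e+02  2.67161296e-02 -1.51340521e+01] [ 0.13756585 -0.81795635 -1.37888677] 24.4
```

View pics/s20.png

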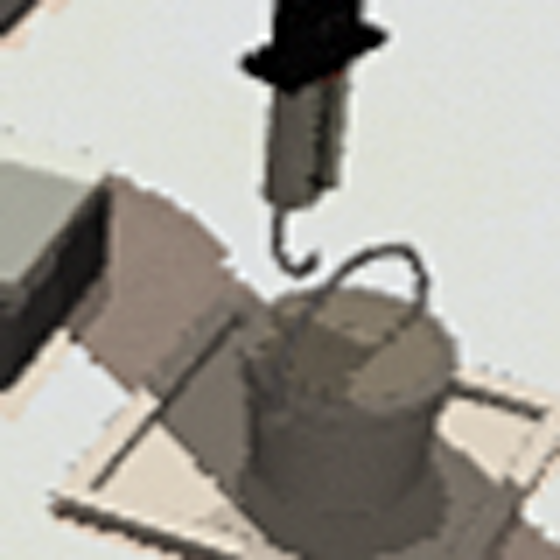

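View pics/w20.png

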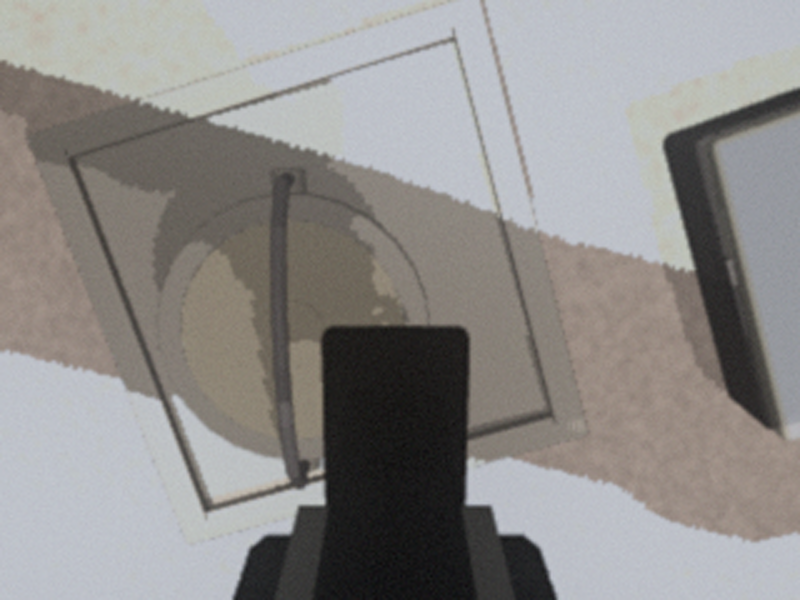

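Run:
```python
from h import *
a=([.5392,-.3112,.30],[180,0,-15.1])
plan([.580,-.0255,.30],-9.9,1,step=3.5,start=a,ease=1)
```

```text
14 rows
[[1,[-0.05,-0.42,0.0],[0.0,0.0,-0.1]],[1,[-0.14,-1.17,0.0],[0.0,0.0,-0.2]],[1,[-0.21,-1.8,0.0],[0.0,0.0,-0.3]],[1,[-0.26,-2.3,0.0],[0.0,0.0,-0.4]],[1,[-0.28,-2.68,0.0],[0.0,0.0,-0.5]],[1,[-0.28,-2.93,0.0],[0.0,0.0,-0.5]],[1,[-0.26,-3.06,0.0],[0.0,0.0,-0.6]],[1,[-0.23,-3.06,0.0],[0.0,0.0,-0.6]],[1,[-0.2,-2.94,0.0],[0.0,0.0,-0.5]],[1,[-0.15,-2.69,0.0],[0.0,0.0,-0.5]],[1,[-0.11,-2.31,0.0],[0.0,0.0,-0.4]],[1,[-0.08,-1.81,0.0],[0.0,0.0,-0.3]],[1,[-0.04,-1.18,0.0],[0.0,0.0,-0.2]],[1,[-0.01,-0.42,0.0],[0.0,0.0,-0.1]]]
```

Request:
play_rows:
  rows:
    - [1,[0,0,-1.0],[0,0,0]]
    - [1,[0,0,-2.0],[0,0,0]]
    - [1,[0,0,-2.0],[0,0,0]]
    - [1,[0,-0.4,-1.0],[0,0,-0.1]]
    - [1,[-0.1,-1.2,0],[0,0,-0.2]]
    - [1,[-0.2,-1.8,0],[0,0,-0.3]]
    - [1,[-0.25,-2.3,0],[0,0,-0.4]]
    - [1,[-0.3,-2.7,0],[0,0,-0.5]]
    - [1,[-0.3,-2.9,0],[0,0,-0.5]]
    - [1,[-0.25,-3.0,0],[0,0,-0.6]]
    - [1,[-0.25,-3.0,0],[0,0,-0.6]]
    - [1,[-0.2,-2.9,0],[0,0,-0.5]]

```text
time: 25.7
ee_pos: [0.5657, -0.0972, 0.2962]
tcp_rot: [179.7, 0.2, -11.4]
wrist_force: [0.3, -0.4, -1.2]
opening: 0.0186
```

Run:
```python
from h import *
plan([.580,-.0255,.28],-9.9,1,step=2)
```

```text
4 rows
[[1,[0.0,-1.83,0.4],[0.1,0.0,-0.4]],[1,[0.01,-1.83,0.4],[0.1,0.0,-0.4]],[1,[0.02,-1.83,0.4],[0.1,0.0,-0.4]],[1,[0.03,-1.83,0.4],[0.1,0.0,-0.4]]]
```

Request:
play_rows:
  rows:
    - [1,[0,-2.3,0.3],[0.1,0,-0.4]]
    - [1,[0,-1.8,0.4],[0.1,0,-0.4]]
    - [1,[0,-1.2,0.4],[0.1,0,-0.4]]
    - [1,[0,-0.6,0.4],[0,0,-0.3]]
    - [1,[0,-0.2,0],[0,0,0]]
    - [1,[0,0,0],[0,0,0]]

```text
time: 26.3
ee_pos: [0.5747, -0.026, 0.2785]
tcp_rot: [-179.9, 0.3, -9.3]
wrist_force: [-0.1, -0.0, -1.1]
opening: 0.0188
```

Run:
```python
from h import *
from workcell import get_obs
o=get_obs(); print(o["ee_pos"],o["tcp_rot"])
plan([.580,-.0255,.19],-9.9,1,step=2)
```

```text
[ 0.57466034 -0.02597685  0.27850848] [-179.89916477    0.34055145   -9.28462437]
5 rows
[[1,[0.11,-0.02,1.77],[0.0,0.1,0.1]],[1,[0.11,-0.02,1.77],[0.0,0.1,0.1]],[1,[0.11,-0.03,1.77],[0.0,0.1,0.1]],[1,[0.11,-0.03,1.77],[0.0,0.1,0.1]],[1,[0.11,-0.03,1.77],[0.0,0.1,0.1]]]
```

Request:
play_rows:
  rows:
    - [1,[0,-0.02,1.8],[0,0.1,0.1]]
    - [1,[0,-0.02,2.2],[0,0.1,0.1]]
    - [1,[0.1,-0.02,2.2],[0,0.1,0.1]]
    - [1,[0.1,-0.02,1.5],[0,0.1,0.1]]
    - [1,[0.1,-0.02,0.7],[0,0.1,0.1]]
    - [1,[0,0,0],[0,0,0]]

```text
time: 26.9
ee_pos: [0.5778, -0.0301, 0.1931]
tcp_rot: [-179.9, -0.3, -10.2]
wrist_force: [1.8, 0.0, -1.7]
opening: 0.0185
```

Run:
```python
from hk import *
from workcell import get_obs
o=get_obs(); p=o["ee_pos"]; print(p,o["tcp_rot"])
plan([.6609,-.0394,.190],-9.9,1,step=1.5)
s=snap("side","21"); w=snap("wrist","21")
T=tf([0.660,-0.0395,0.14],-10)
segs=box(T,-.026,.06,-.022,.022,0,.0,(255,0,0))
crop(w,120,60,440,300,2.5,"pics/w21.png",segs,g=1.2)
crop(s,200,120,300,230,6,"pics/s21.png",[],g=1.4)
```

```text
[ 0.57775097 -0.03009685  0.19312691] [-179.94961908   -0.34410959  -10.1882164 ]
6 rows
[[1,[1.39,-0.09,0.06],[0.0,-0.1,0.0]],[1,[1.39,-0.09,0.06],[0.0,-0.1,0.0]],[1,[1.39,-0.09,0.06],[0.0,-0.1,0.0]],[1,[1.39,-0.09,0.06],[0.0,-0.1,0.0]],[1,[1.39,-0.09,0.05],[0.0,-0.1,0.0]],[1,[1.39,-0.09,0.05],[0.0,-0.1,0.0]]]
```

View pics/w21.png

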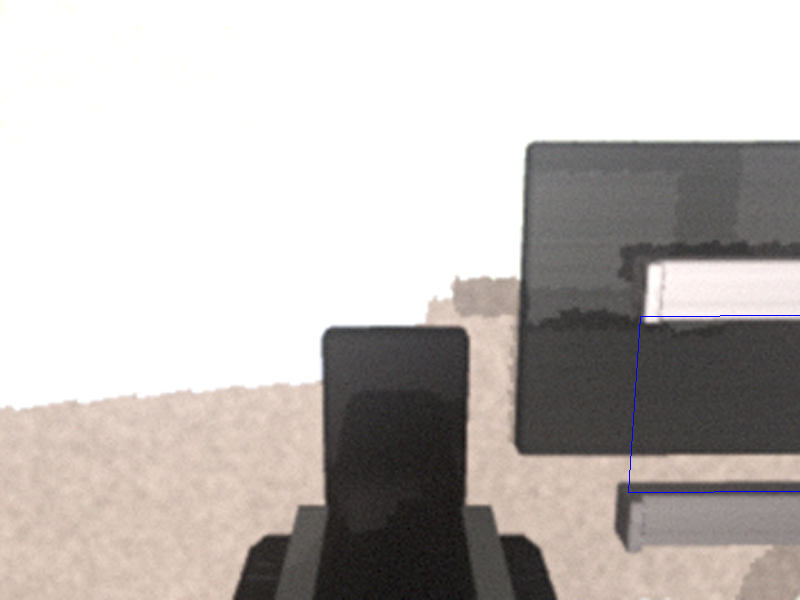

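View pics/s21.png

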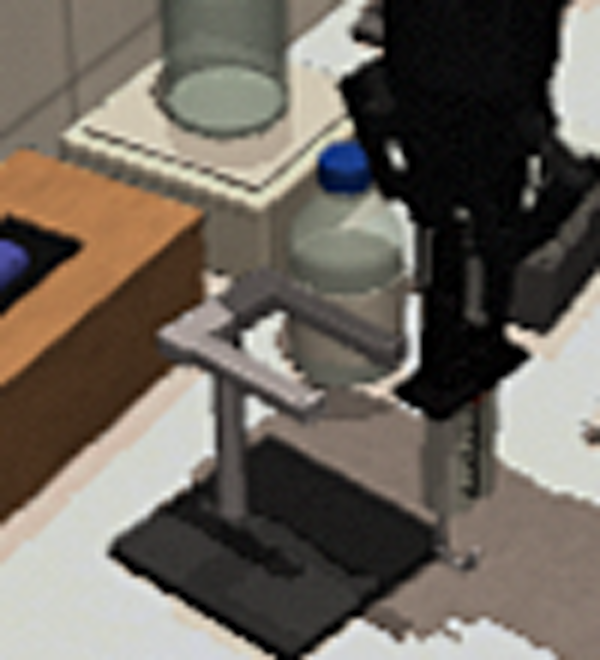

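Request:
play_rows:
  rows:
    - [1,[0.8,-0.2,0],[0,-0.1,0.05]]
    - [1,[1.2,-0.2,0],[0,-0.1,0.05]]
    - [1,[1.2,-0.1,0],[0,-0.1,0]]
    - [1,[0.8,0,0],[0,0,0]]
    - [1,[0.3,0,0],[0,0,0]]
    - [1,[0,0,0],[0,0,0]]

```text
time: 27.6
ee_pos: [0.6265, -0.0331, 0.1995]
tcp_rot: [-179.9, -0.5, -10.3]
wrist_force: [0.7, -0.9, -1.4]
opening: 0.0183
```

Run:
```python
from hk import *
from workcell import get_obs
o=get_obs(); p=o["ee_pos"]; print(p,o["tcp_rot"])
plan([.6609,-.0394,.190],-9.9,1,step=1.1)
```

```text
[ 0.6264715  -0.03307129  0.19945942] [-179.8822691    -0.50794696  -10.29441169]
4 rows
[[1,[0.87,0.0,0.24],[0.0,-0.1,-0.1]],[1,[0.87,0.0,0.24],[0.0,-0.1,-0.1]],[1,[0.87,0.01,0.24],[0.0,-0.1,-0.1]],[1,[0.87,0.01,0.24],[0.0,-0.1,-0.1]]]
```

Request:
play_rows:
  rows:
    - [1,[0.8,0,0.2],[0,-0.15,-0.1]]
    - [1,[0.9,0,0.2],[0,-0.15,-0.1]]
    - [1,[0.8,0,0.2],[0,-0.1,-0.1]]
    - [1,[0.5,0,0.2],[0,-0.1,-0.1]]
    - [1,[0.1,0,0],[0,0,0]]
    - [1,[0,0,0],[0,0,0]]

```text
time: 28.2
ee_pos: [0.6594, -0.039, 0.1907]
tcp_rot: [-179.9, 0.1, -9.9]
wrist_force: [-0.2, -0.1, -1.8]
opening: 0.0184
```

Run:
```python
from hk import *
from workcell import get_obs
o=get_obs(); p=o["ee_pos"]; print(p,o["tcp_rot"],o["wrist_force"])
plan([.6609,-.0394,.180],-9.9,1,step=1.1)
```

```text
[ 0.65941462 -0.03902645  0.1907132 ] [-1.79887326e+02  6.40538141e-02 -9.86072421e+00] [-0.16210379 -0.05828004 -1.79130654]
1 rows
[[1,[0.15,0.01,1.07],[-0.1,0.1,0.0]]]
```

Now lower onto the prongs (target TCP z ≈ 0.170).

Request:
play_rows:
  rows:
    - [1,[0.07,0,0.6],[-0.1,0,0]]
    - [1,[0.05,0,0.6],[0,0,0]]
    - [1,[0.02,0,0.4],[0,0,0]]
    - [1,[0,0,0.25],[0,0,0]]
    - [1,[0,0,0.1],[0,0,0]]
    - [1,[0,0,0],[0,0,0]]

```text
time: 28.8
ee_pos: [0.6601, -0.0391, 0.1696]
tcp_rot: [-180.0, 0.1, -9.9]
wrist_force: [0.8, -0.5, -0.3]
opening: 0.0188
```

Run:
```python
from hk import *
from workcell import get_obs
o=get_obs(); p=o["ee_pos"]; print(p,o["tcp_rot"],o["wrist_force"])
s=snap("side","22"); w=snap("wrist","22"); print(get_obs()["wrist_force"])
T=tf([0.660,-0.0395,0.14],-10)
segs=box(T,-.026,.06,-.022,.022,0,.0,(255,0,0))+box(T,-.015,.015,-.032,.032,0,.007,(0,255,0))
crop(w,120,60,440,300,2.5,"pics/w22.png",segs,g=1.2)
crop(s,200,120,300,230,6,"pics/s22.png",[],g=1.4)
```

```text
[ 0.66007061 -0.0390915   0.16964958] [-1.79994621e+02  7.64455865e-02 -9.85496090e+00] [ 0.83125614 -0.47449924 -0.33957839]
[-0.47442755 -0.37470406 -1.88883213]
```

View pics/w22.png

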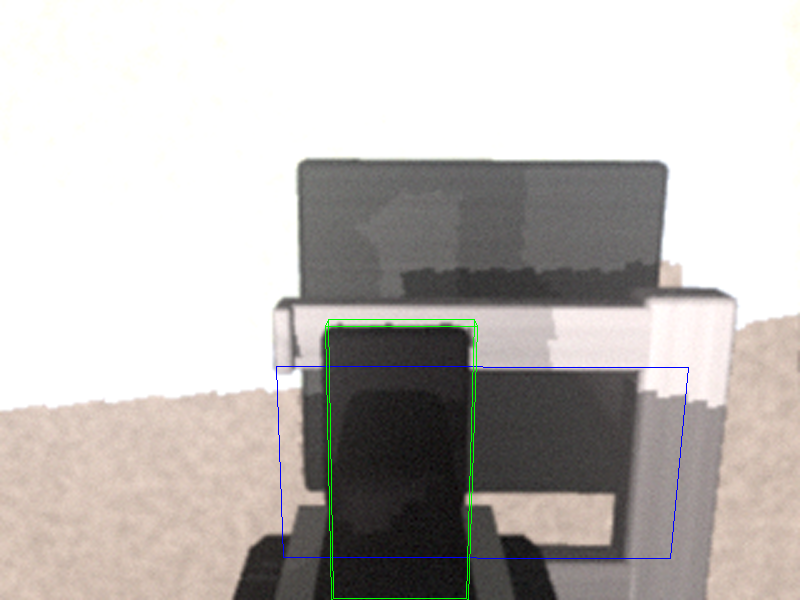

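View pics/s22.png

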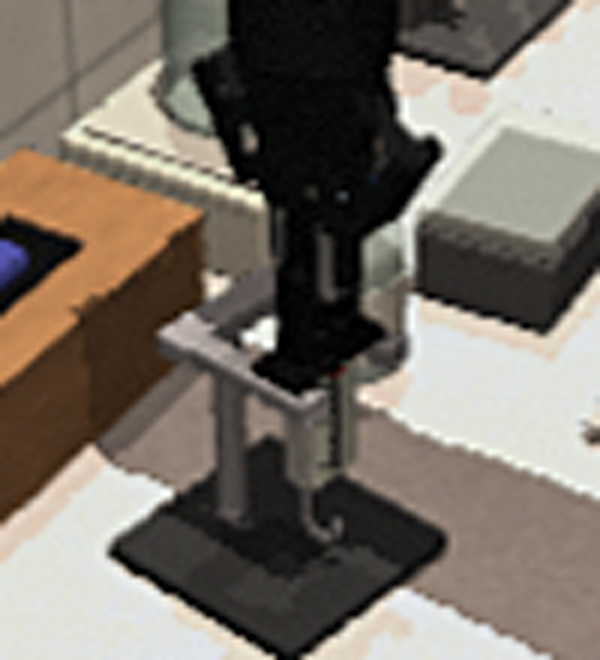

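Request:
play_rows:
  rows:
    - [1,[0.05,0,0.05],[0,0,0]]
    - [1,[0,0,0],[0,0,0]]
    - [0.3,[0,0,0],[0,0,0]]
    - [0.3,[0,0,0],[0,0,0]]
    - [0,[0,0,0],[0,0,0]]
    - [0,[0,0,0],[0,0,0]]
    - [0,[0,0,0],[0,0,0]]
    - [0,[0,0,0],[0,0,0]]
    - [0,[0,0,-0.5],[0,0,0]]
    - [0,[0,0,-2],[0,0,0]]
    - [0,[0,0,-3],[0,0,0]]
    - [0,[0,0,-3],[0,0,0]]

```text
time: 30.1
ee_pos: [0.6593, -0.0392, 0.2539]
tcp_rot: [180.0, 0.4, -9.9]
wrist_force: [-0.4, -0.5, 0.1]
opening: 0.0853
```

Request:
play_rows:
  rows:
    - [0,[0,0,-3],[0,0,0]]
    - [0,[-1,0,-3],[0,0,0]]
    - [0,[-3,0,0],[0,0,0]]
    - [0,[-3,0,0],[0,0,0]]
    - [0,[-1,0,0],[0,0,0]]
    - [0,[0,0,0],[0,0,0]]
    - [0,[0,0,0],[0,0,0]]

```text
time: 30.8
ee_pos: [0.5819, -0.0253, 0.3249]
tcp_rot: [-179.9, -0.4, -9.9]
wrist_force: [0.5, 0.2, 0.3]
opening: 0.0852
```

Run:
```python
from hk import *
from workcell import get_obs
o=get_obs(); p=o["ee_pos"]; print(p,o["tcp_rot"],o["wrist_force"],o["opening"])
s=snap("side","23"); w=snap("wrist","23"); t=snap("top","23")
T=tf([0.660,-0.0395,0.14],-10)
segs=box(T,-.01,.01,-.021,.021,.007,.057,(0,0,255))+box(T,-.015,.015,-.032,.032,0,.007,(0,255,0))
crop(w,160,20,480,260,2.5,"pics/w23.png",segs,g=1.2)
crop(s,200,120,300,230,6,"pics/s23.png",[],g=1.4)
cv2.imwrite("pics/side_full.png",s["img"][:,:,::-1])
```

```text
[ 0.58187118 -0.02532746  0.32494062] [-179.93539069   -0.37801948   -9.86434396] [0.47361069 0.19008684 0.32321149] 0.08523933100146888
```

View pics/w23.png

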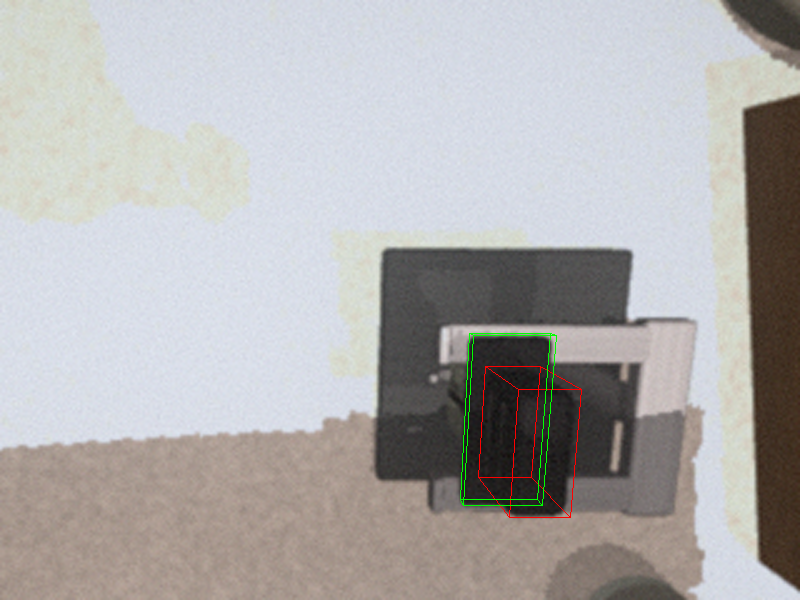

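View pics/s23.png

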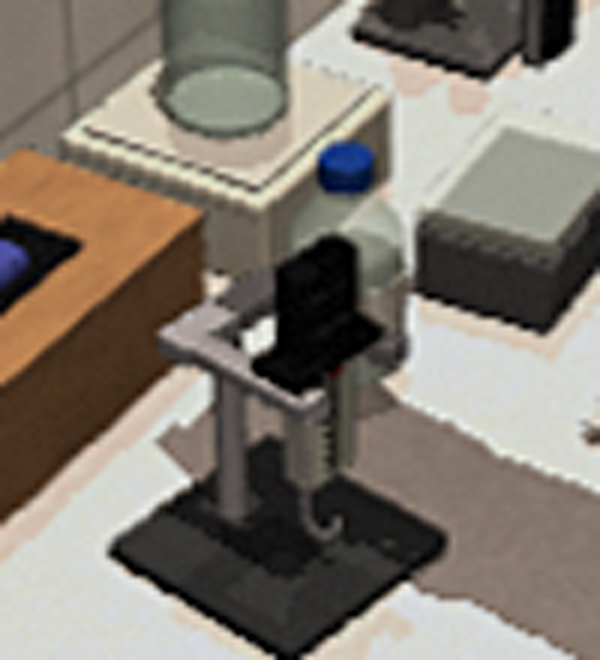

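View pics/side_full.png

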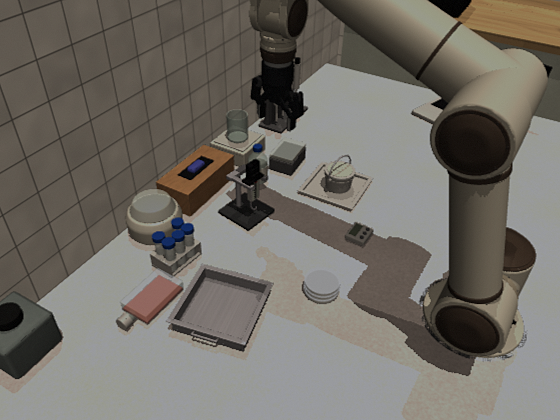

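The scale hangs in the fork again, and in the last side picture it sits where it did at the start. The pail stands in the shallow tray near pixel (340,178). The other things haven't moved, and the gripper is clear of everything.

```bash
python3 -c "
from workcell import job_done; print(job_done())"
```

```text
the job is handed in; nothing more can be done
None
```

The pail weighed about 400 g, under the 600 g limit, so I set it down in the shallow plastic tray. I then unhooked the scale, hung it back in its stand and handed the job in at about 31 s.

**Weighing:** The pail hung still for about 3 s. Template matching in the side camera put it 8–9 mm clear of the bench, and the tool height put it at about 10 mm. The readings:
- **Wrist force:** 4.0 N net, about 410 g.
- **Spring travel:** 20 mm at lift-off, about 400 g.
- **Pointer in the side picture:** about 310 g. It was too coarse to read well and disagrees with the other two, but it is also far below 600 g.

**Last checks:** The pail stands upright, about 3 mm off the tray centre, with its handle upright. The scale's collar lies on both prongs, within about 1 mm of where it started. The gripper is open and clear, and the other things look unmoved.

Two small imperfections remain. As it left the bench, the pail shifted sideways about 3 mm. The side and top cameras disagreed with the wrist camera by 2–6 mm, so I placed everything by the wrist camera.

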